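Line up pallet blocks in the nailing jig

TASK

Line the three loose plywood blocks up under the guide rails of the nailing jig as one tight row: the square block in the middle and a narrow block end-on at either side of it, so that the row is 60 mm deep throughout. Push every block fully home against the low back fence, and close the row up sideways against the jig's end stop so that no gaps are left. Do not shift or knock over the glue bottle, the steel tub, the nail tray or the tape measure.

Things in the scene. Friction and masses are not known exactly. Their poses are not given: they have to be found in the camera images.
- jig: Fixed wooden nailing jig; place and yaw vary. Origin: bench level, inner face of the back fence; x points from the open front (robot side) into the fence, y left along it, z up. No floor: blocks slide on the bench. Fence (mm, jig frame): x 0 to 20, y -180 to 150, 30 high; posts behind it carry the rails. A tight row has block centres at x -30, y 90, 40, -10.
- jig_stop (a point): Front foot of the end stop's inner face: jig x -130, y 110, z 0. The stop is a fixed board at the row's left end, from here to the fence (x -130 to 0), 20 mm thick (y 110 to 130), 30 mm high. The right end of the row is open.
- jig_rails (a point): Mid-point under the two overhead guide rails, jig x -20, y -15, z 140. Aluminium, fixed, along y (y -205 to 175), 140 to 165 mm high, at x -45 to -33 and -7 to 5, slot between. The end arms (y 155 to 175, -205 to -185; x -45 to 40) are as high. A vertical tool cannot push the blocks home under them; one leaning back about 30 degrees towards the open front can.
- narrow_a_c (a point): Narrow plywood pallet block 50 mm high, lying flat on the bench anywhere in front of the jig, turned at any angle up to about 45 degrees; 60 mm long along its x axis, 40 mm wide along its y axis. One of two alike. This point is its centre, 25 mm above the bench; z up. About 72 g.
- narrow_b_c (a point): Narrow plywood pallet block 50 mm high, lying flat on the bench anywhere in front of the jig, turned at any angle up to about 45 degrees; 60 mm long along its x axis, 40 mm wide along its y axis. One of two alike. This point is its centre, 25 mm above the bench; z up. About 72 g.
- square_c (a point): Square plywood pallet block 50 mm high, lying flat on the bench anywhere in front of the jig, turned at any angle up to about 45 degrees; 60 by 60 mm in plan, sides along its x and y axes. This point is its centre, 25 mm above the bench; z up. About 108 g.
- narrow_a: The same block as the point of that name; origin at the centre of its underside.
- narrow_b: The same block as the point of that name; origin at the centre of its underside.
- square: The same block as the point of that name; origin at the centre of its underside.
- glue: Bystander: white glue bottle standing upright, 60 mm across, 170 mm high, origin under its centre, left of the jig.
- tub: Bystander: open steel tub, 72 mm across the rim, 55 mm high, origin under its centre, in front of the jig.
- nails: Bystander: open wooden nail tray, 150 (x) by 120 (y) by 45 mm high, origin under its centre, right of the jig.
- tape: Bystander: dark tape measure lying on its side on the bench, 62 by 62 mm, 34 mm high, origin under its centre, in front of the jig.
Mind the look-alikes: they are no part of the job. Leave any pink, purple or red look-alike of the narrow_a alone.

How it is judged (in metres and radians):
At the end, for the whole second after the job is handed in: All three blocks flat on the bench, at rest and released, within 4 mm of the back fence, square to it within 3.4 degrees, square block in the middle, narrow ones end-on; left block within 5 mm of the end stop; gaps summed from the stop under 7 mm at the square block, 8 mm at the right one (x of narrow_a_c in the frame of jig between -0.034 and -0.027 m and x of narrow_b_c in the frame of jig between -0.034 and -0.027 m and x of square_c in the frame of jig between -0.034 and -0.027 m and z of narrow_a_c in the frame of jig between 0.021 and 0.029 m and z of narrow_b_c in the frame of jig between 0.021 and 0.029 m and z of square_c in the frame of jig between 0.021 and 0.029 m and angle between each of narrow_a_c, narrow_b_c, square_c's own z axis and vertical below 0.06 rad and linear speed of each of narrow_a, narrow_b, square below 0.01 m/s and angle between the x axis of each of narrow_a_c, narrow_b_c and the x axis of jig, either way round below 0.06 rad and (angle between the x axis of square_c and the x axis of jig, either way round below 0.06 rad or angle between the x axis of square_c and the y axis of jig, either way round below 0.06 rad) and y of square_c in the frame of jig between 0.033 and 0.043 m and ((y of narrow_a_c in the frame of jig between 0.085 and 0.093 m and y of narrow_b_c in the frame of jig between -0.018 and -0.007 m) or (y of narrow_b_c in the frame of jig between 0.085 and 0.093 m and y of narrow_a_c in the frame of jig between -0.018 and -0.007 m))); the robot touches nothing.
It fails at once if the glue bottle is shifted by more than 25 mm or knocked over (distance of glue from where it was at the start of the episode above 0.025 m or angle between glue's own z axis and vertical above 0.5 rad).
It fails at once if the steel tub is shifted by more than 25 mm or knocked over (distance of tub from where it was at the start of the episode above 0.025 m or angle between tub's own z axis and vertical above 0.5 rad).
It fails at once if the nail tray is shifted by more than 25 mm (distance of nails from where it was at the start of the episode above 0.025 m).
It fails at once if the tape measure is shifted by more than 25 mm (distance of tape from where it was at the start of the episode above 0.025 m).
It also fails if it takes over 72 s, if anything falls off the work surface, if the arm or the gripper's body presses on something with over 40 N, if the wrist force passes 120 N, or if a joint passes its speed limit or range.

ROBOT

A 6-joint arm with a two-finger parallel gripper is mounted at the origin on the work surface. World frame = base frame: x ahead of the robot, y to its left, z up, the work surface at z = 0. Lengths are in m, angles in degrees, forces in N, time in s.
With the tool pointing down it reaches from about 0.35 to 0.875 m from the base axis. Payload 4.2 kg.
Tool frame: the origin (TCP) lies between the finger pads; the fingertips stand 17 mm ahead of it and the grasp point (between the pads) lies 2 mm behind it; z points along the fingers, y is the direction in which the jaws open and shut (so a half turn about z gives the same grasp; the last joint's range is limited). The gripper opens to 87 mm and grips with 3 to 60 N. Pads are 19 mm wide; open, the fingers measure 117 mm over their backs; the gripper's body (75 mm by 190 mm) begins 51 mm behind the grasp point.
Start: joints at [87.067, 22.042, 0.453, 0, -68.411, -14.817], TCP at [0.191, 0.595, 0.24] pointing down, gripper open.
Joint ranges: [-179.83, 179.83], [-69.29, 118.12], [-61.27, 80.66], [-181.25, 117.63], [-171.15, -9.14], [-177.46, 177.46]. Speed limits (degrees/s): [159.86, 159.86, 180, 180, 180, 180].

INTERFACE

Orientations are given as a 3x3 rotation matrix whose columns are the frame's x, y, z axes.
In Python, from station import r gives the robot as it stands.
- The arm moves only by the shell command python3 -m creep 'ROWS'. ROWS is JSON, a list of rows, each a list of 7 numbers: the opening, from 0 (shut) to 1 (fully open), then the shift along the tool's x, y, z scaled (see below), then the turn, a rotation vector about the tool's x, y, z scaled (see below). A call has 1 to 5 rows; each row is the pose to reach, as a shift and turn from the pose measured when the call began, along the tool's axes at that moment, turning the shorter way round; what a row does not reach only later rows make up. The controller multiplies each number of a shift by 300 mm and each number of a turn by 180 degrees. A row lasts 1/12 s, in which the tool goes at most 41.7 mm and 7.16 degrees, less where a joint would pass 70% of its speed; a pose out of reach is approached as far as the arm can. A call with a number of a shift or a turn outside -1 to 1 is refused whole. A call with a gripper value outside its range is refused whole. The fingers move at their own pace and stop on an object; the grip force is fixed at half the most. Time passes only in rows, so rows that repeat a pose let the fingers close. It gives the time, the measured TCP pose, the force and the opening at its end, in the units of the state.
- r.sense(): the state, without advancing time (a new reading comes with each control period).
- r.capture(name): name is "scene" or "top" or "wrist"; returns the picture (400x640x3 uint8, blue, green, red); there is no depth.
- r.camera_model(name): a dict with "mtx" (3x3 intrinsics, pixels), "dist" ([k1, k2, p1, p2, k3] as OpenCV has them; the pictures are not rectified), "R" (3x3) and "t" (3): a world point X has camera coordinates R X + t; the wrist camera has in their place "mount" (4x4, takes a point from camera to tool coordinates, whose origin is the TCP and whose axes are the flange's). Camera axes: x right, y down, z forward; pixel columns grow to the right and rows downward; lengths in m; the calibration is good to about 2 mm. A picture is of the moment at which its call begins: read the wrist's pose just before it. camera_model takes no time and is no camera call.
- r.finish_job(): hands the job in, once; it reports no verdict.
Trained networks look in the newest picture that a camera, given by its name, has taken for a name from the list of things; names that differ only in an ending like _2 or _b are one class to them, and where a whole thing is asked for, a point or a joint stands for the part that bears it (a point fixed in the world has none). Each returns a list of dicts, best first, with "score" (0 to 1); they miss things now and then, are a little off and sometimes report something else, mostly with a low value. They report only what shows in the picture. A call takes as long as a camera call. They do not tell look-alikes from the thing itself.
- r.recognise(camera, target): "rect" ([left, top, right, bottom] as shares, 0 to 1, of the picture: columns of its width, rows of its height, round what is visible of it).
- r.outline_of(camera, target): "pixels" (400x640 bool, what is visible of it) and "rect" ([left, top, right, bottom] as shares, 0 to 1, of the picture: columns of its width, rows of its height, round what is visible of it).
The state is a dict: "time_s": time; "joints": joint angles; "joint_velocities": joint speeds; "effort": joint torques, N m; "tcp_pos": TCP position; "ee_rot": TCP orientation; "wrist_force": force on the tool from outside, world axes, zero at the start; "moment": the same for the moment, N m; "gripper_width": opening from 0.0 (shut) to 1.0 (fully open).
Only numpy, scipy, OpenCV 4.12 (cv2) and the standard library are available. Lean on these libraries where they do the work, as an engineer would, in place of code of your own. Each camera call takes 0.05 s, during which the arm holds its last target.

## Working session

There is one attempt and no reset: what is moved stays moved. The work goes in short steps, Python scripts to look and compute and a shell command to move; the robot and the scene stay as the last step left them, time stands still between calls to the robot, and variables do not carry over. Pictures are saved under pics/ and viewed, and the job is handed in when it is done.

```bash
ls; mkdir -p pics; python3 - <<'E'
from station import r
import cv2,numpy as np
s=r.sense(); print(s)
for c in ("scene","top"):
    im=r.capture(c); cv2.imwrite(f"pics/{c}0.png",im)
    m=r.camera_model(c); print(c,{k:np.round(v,4).tolist() for k,v in m.items()})
    for t in ("narrow_a","square","tub","tape","glue","nails","jig","jig_stop","jig_rails"):
        try: print(c,t,[(round(d['score'],2),np.round(np.array(d['rect'])*[640,400,640,400]).tolist()) for d in r.recognise(c,t)])
        except Exception as e: print(t,e)
print(r.sense()['time_s'])
E
```

```text
pics
{'time_s': 0.0, 'joints': array([ 8.70664166e+01,  2.20898846e+01,  3.81779357e-01, -3.10923943e-02,
       -6.84116810e+01, -1.48169930e+01]), 'joint_velocities': array([ 0.09036966,  0.02337682,  0.0878693 , -0.04821072, -0.0463432 ,
       -0.01122206]), 'effort': array([ 2.34495528e-04, -3.90673149e+01,  1.87408787e+01,  4.21999320e+00,
        1.10257510e-02, -1.88673694e-04]), 'tcp_pos': array([0.1903403 , 0.59472357, 0.23847702]), 'ee_rot': array([[ 9.52331694e-01, -3.05063880e-01, -6.10930302e-04],
       [-3.05064488e-01, -9.52329463e-01, -2.06204827e-03],
       [ 4.72495188e-05,  2.15012706e-03, -9.99997687e-01]]), 'wrist_force': array([ 0.01463208, -0.05333647, -0.44284018]), 'moment': array([-0.00269694, -0.00205651, -0.00413464]), 'gripper_width': 1.0001259116461136}
scene {'mtx': [[390.8745, 0.0, 314.992], [0.0, 390.8745, 197.4445], [0.0, 0.0, 1.0]], 'dist': [-0.0755, 0.0, 0.0, 0.0, 0.0], 'R': [[-0.7637, 0.6453, 0.0152], [0.4712, 0.5735, -0.6701], [-0.4412, -0.5046, -0.7421]], 't': [0.3903, -0.1767, 1.231]}
scene narrow_a [(0.8, [408.0, 257.0, 444.0, 292.0]), (0.7
[... 705 characters left out ...]
, 0.0, 0.0], 'R': [[-0.0208, -0.9998, 0.0006], [-0.9949, 0.0207, -0.0985], [0.0984, -0.0027, -0.9951]], 't': [-0.0064, 0.5146, 1.3527]}
top narrow_a [(0.83, [263.0, 252.0, 282.0, 274.0]), (0.73, [295.0, 195.0, 312.0, 217.0]), (0.72, [214.0, 221.0, 231.0, 240.0]), (0.58, [291.0, 231.0, 314.0, 245.0])]
top square [(0.55, [379.0, 209.0, 399.0, 232.0]), (0.23, [401.0, 135.0, 446.0, 189.0])]
top tub [(0.71, [340.0, 225.0, 362.0, 251.0])]
top tape []
top glue [(0.83, [169.0, 174.0, 203.0, 197.0])]
top nails [(0.78, [402.0, 134.0, 447.0, 189.0])]
top jig [(0.64, [250.0, 121.0, 378.0, 183.0])]
top jig_stop [(0.6, [250.0, 122.0, 380.0, 181.0])]
top jig_rails [(0.62, [249.0, 122.0, 380.0, 186.0])]
1.0
```

```bash
python3 - <<'E'
import cv2
a=cv2.imread("pics/scene0.png"); cv2.imwrite("pics/s1.png",cv2.resize(a[100:400,130:530],None,fx=2,fy=2,interpolation=cv2.INTER_CUBIC))
b=cv2.imread("pics/top0.png"); cv2.imwrite("pics/t1.png",cv2.resize(b[100:300,150:470],None,fx=2.5,fy=2.5,interpolation=cv2.INTER_CUBIC))
E
```

```text
(no output)
```

View pics/s1.png

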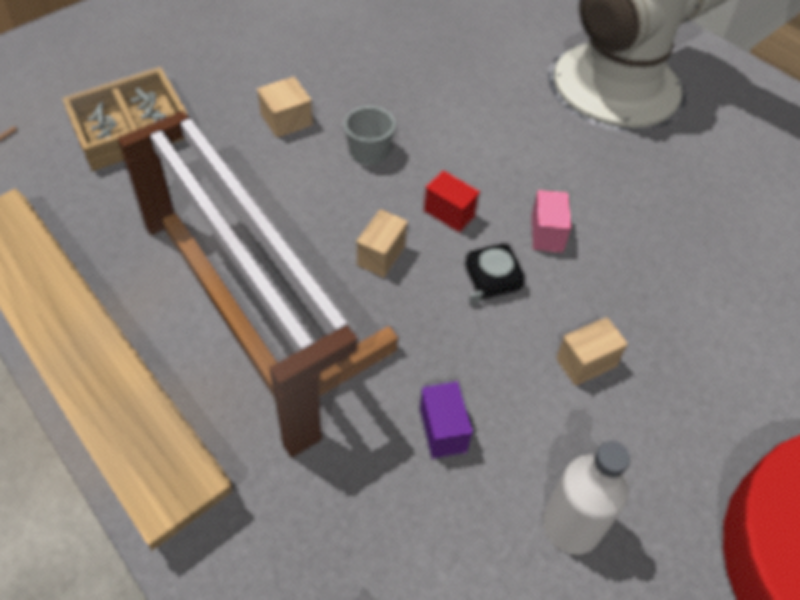

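View pics/t1.png

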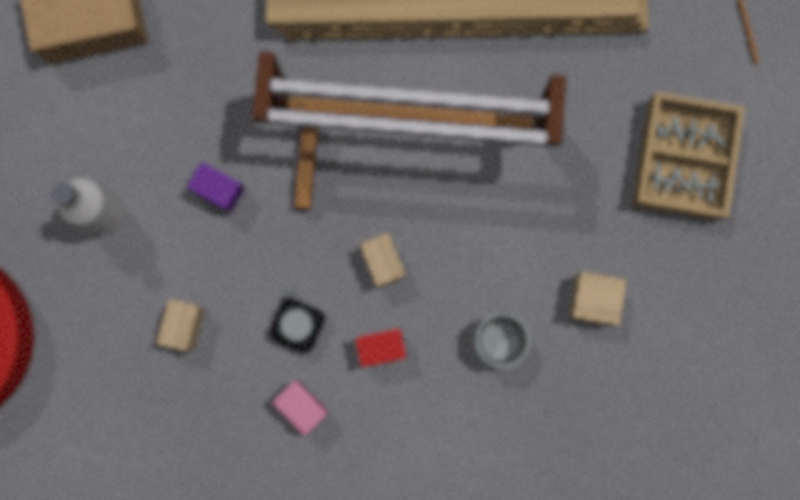

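The top view shows plain narrow blocks at about (222,231) and (303,205) px, and the square at about (389,219). The pink, red and purple blocks are decoys. The jig is at the top, with its stop board at about (272,168). Next I'll fit the poses.

```bash
cat > h.py <<'E'
from station import r
import cv2,numpy as np
from scipy.optimize import minimize
def P(c,X,m=None):
    m=m or r.camera_model(c); X=np.asarray(X,float).reshape(-1,3)
    return cv2.projectPoints(X,cv2.Rodrigues(np.array(m['R']))[0],np.array(m['t']),np.array(m['mtx']),np.array(m['dist']))[0][:,0]
def G(c,uv,z,m=None):
    m=m or r.camera_model(c); R=np.array(m['R']);t=np.array(m['t'])
    n=cv2.undistortPoints(np.array(uv,float).reshape(-1,1,2),np.array(m['mtx']),np.array(m['dist']))[:,0]
    d=np.c_[n,np.ones(len(n))]@R; o=-R.T@t
    return o+d*((z-o[2])/d[:,2])[:,None]
def wristm(s):
    m=dict(r.camera_model('wrist')); M=np.array(m['mount']); 
    Rt=np.array(s['ee_rot']); T=np.eye(4);T[:3,:3]=Rt;T[:3,3]=s['tcp_pos']
    C=np.linalg.inv(T@M); m['R']=C[:3,:3]; m['t']=C[:3,3]; return m
def box(x,y,yaw,lx,ly,h=.05):
    c,s=np.cos(yaw),np.sin(yaw)
    return np.array([[x+c*a-s*b,y+s*a+c*b,z] for a in(-lx/2,lx/2) for b in(-ly/2,ly/2) for z in(0,h)])
def hullmask(p,S=4,off=(0,0),shape=(400,640)):
    M=np.zeros((shape[0]*S,shape[1]*S),np.uint8)
    q=cv2.convexHull(((p-off+.5)*S-.5).astype(np.float32))
    cv2.fillConvexPoly(M,np.round(q*16).astype(np.int32),1,shift=4)
    return M
def fit(masks,lx,ly,x0,yaws):
    # masks: list of (model,mask)
    D=[]
    for m,k in masks:
        ys,xs=np.where(k); o=(xs.min()-12,ys.min()-12); w=(ys.max()-o[1]+12,xs.max()-o[0]+12)
        sub=np.zeros(w,np.uint8); sub[ys-o[1],xs-o[0]]=1
        up=cv2.resize(cv2.GaussianBlur(sub.astype(np.float32),(0,0),.6),None,fx=4,fy=4,interpolation=cv2.INTER_LINEAR)>.5
        D.append((m,o,w,up.astype(np.uint8)))
    def cost(v):
        t=0
        for m,o,w,up in D:
            h=hullmask(P(None,box(v[0],v[1],v[2],lx,ly),m),4,o,w)
            t+=1-(h&up).sum()/max(1,(h|up).sum())
        return t
    best=None
    for y in yaws:
        q=minimize(cost,[x0[0],x0[1],y],method='Nelder-Mead',options=dict(initial_simplex=[[x0[0],x0[1],y],[x0[0]+.01,x0[1],y],[x0[0],x0[1]+.01,y],[x0[0],x0[1],y+.2]],xatol=1e-4,fatol=1e-4))
        if best is None or q.fun<best.fun: best=q
    return best.x,best.fun/len(D)
E
cat > a.py <<'E'
from h import *
im={c:r.capture(c) for c in('scene','top')}
M={c:r.camera_model(c) for c in im}
O={(c,t):r.outline_of(c,t) for c in im for t in('narrow_a','square','tub','tape','glue','nails')}
for c,t in O:
    for d in O[c,t]:
        k=d['pixels']; ys,xs=np.where(k)
        if len(xs)<20: continue
        col=np.median(im[c][k],axis=0); g=G(c,[[xs.mean(),ys.mean()]],.03)[0]
        print(c,t,round(d['score'],2),len(xs),col,np.round(g[:2],3))
import pickle; pickle.dump((M,im,O),open('o.pkl','wb'))
print(r.sense()['time_s'])
E
python3 a.py
```

```text
scene narrow_a 0.84 591 [110. 141. 168.] [0.515 0.024]
scene narrow_a 0.83 593 [ 36.  38. 124.] [0.399 0.026]
scene narrow_a 0.79 789 [153.  58. 116.] [0.618 0.245]
scene narrow_a 0.77 752 [126.  157.5 184.5] [0.433 0.292]
scene narrow_a 0.57 528 [134. 112. 184.] [0.325 0.135]
scene square 0.8 581 [ 98. 125. 148.] [ 0.456 -0.258]
scene tub 0.97 605 [94. 96. 92.] [ 0.402 -0.134]
scene tub 0.67 665 [130. 168. 200.] [0.433 0.291]
scene tub 0.39 5993 [ 72.  97. 122.] [ 0.672 -0.032]
scene tape 0.95 657 [56. 55. 55.] [0.44  0.144]
scene glue 0.69 1710 [131. 133. 136.] [0.568 0.398]
scene glue 0.57 6068 [ 73.  99. 122.] [ 0.672 -0.033]
scene nails 0.77 1566 [ 92. 116. 126.] [ 0.652 -0.401]
top narrow_a 0.8 293 [142. 117. 178.] [0.319 0.131]
top narrow_a 0.75 220 [117. 145. 166.] [0.513 0.021]
top narrow_a 0.63 261 [132.  54. 101.] [0.616 0.244]
top narrow_a 0.52 269 [115. 143. 163.] [0.429 0.291]
top narrow_a 0.5 217 [ 44.  45. 161.] [0.397 0.026]
top narrow_a 0.31 391 [69. 67. 66.] [0.429 0.136]
top square 0.8 375 [120. 149. 170.] [ 0.455 -0.263]
top square 0.7 1761 [ 85. 107. 117.] [ 0.643 -0.393]
top square 0.21 332 [66.  64.5 62. ] [0.43  0.137]
top tub 0.62 362 [110. 109. 104.] [ 0.402 -0.136]
top tub 0.44 2734 [ 92. 100. 127.] [ 0.709 -0.004]
top tub 0.18 361 [121. 149. 170.] [ 0.456 -0.262]
top tape 0.71 336 [63. 61. 61.] [0.427 0.136]
top glue 0.66 462 [107. 105. 107.] [0.594 0.415]
top nails 0.58 1758 [ 84. 106. 117.] [ 0.643 -0.391]
1.7
```

```bash
python3 - <<'E'
import cv2
a=cv2.imread("pics/scene0.png"); cv2.imwrite("pics/s2.png",cv2.resize(a[150:340,180:345],None,fx=3.1,fy=3.1,interpolation=cv2.INTER_CUBIC))
b=cv2.imread("pics/top0.png"); cv2.imwrite("pics/t2.png",cv2.resize(b[110:195,240:390],None,fx=5.3,fy=5.3,interpolation=cv2.INTER_CUBIC))
E
```

```text
(no output)
```

View pics/t2.png

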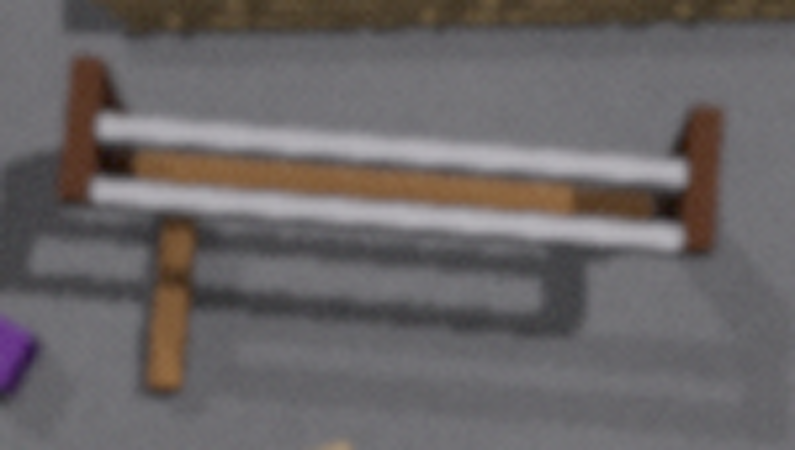

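View pics/s2.png

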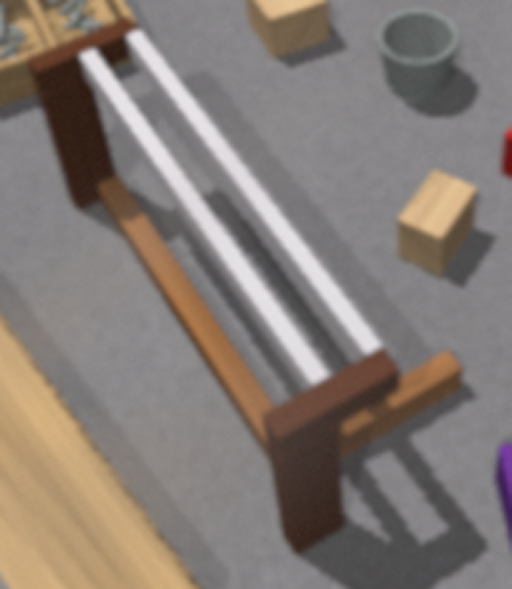

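```bash
cat > j.py <<'E'
from h import *
import pickle
from scipy.optimize import least_squares
M,im,O=pickle.load(open('o.pkl','rb'))
top=[((40,175,165),(75,57)),((-45,175,165),(58,198)),((40,155,165),(102,60)),((-45,155,165),(90,202)),((40,-205,165),(722,107)),((-45,-205,165),(713,250)),((-45,-185,165),(686,248)),((-130,130,30),(146,390)),((-130,110,30),(181,390))]
sc=[((-130,110,30),(447,350)),((-130,130,30),(462,370)),((-45,155,165),(380,348)),((-45,175,165),(398,374))]
A=[('top',np.array(X)/1e3,(np.array(U)+.5)/5.3-.5+[240,110]) for X,U in top]+[('scene',np.array(X)/1e3,(np.array(U)+.5)/3.1-.5+[180,150]) for X,U in sc]
def W(X,v):
    c,s=np.cos(v[2]),np.sin(v[2]); X=np.atleast_2d(X)
    return np.c_[v[0]+c*X[:,0]-s*X[:,1],v[1]+s*X[:,0]+c*X[:,1],X[:,2]]
f=lambda v:np.concatenate([(P(c,W(X,v),M[c])[0]-u) for c,X,u in A])
q=least_squares(f,[.67,0,0],loss='soft_l1'); v=q.x
print(v,np.degrees(v[2])); print(np.round(f(v).reshape(-1,2),1).tolist())
np.save('jig.npy',v)
B=[((0,20),(-180,150),(0,30)),((-130,0),(110,130),(0,30)),((-45,-33),(-185,155),(140,165)),((-7,5),(-185,155),(140,165)),((-45,40),(155,175),(140,165)),((-45,40),(-205,-185),(140,165))]
for c,(o,w,S) in {'top':((240,110),(150,85),5.3),'scene':((180,150),(165,190),3.1)}.items():
    a=cv2.resize(im[c][o[1]:o[1]+w[1],o[0]:o[0]+w[0]],None,fx=S,fy=S,interpolation=cv2.INTER_CUBIC)
    for b in B:
        pts=np.array([[x,y,z] for x in b[0] for y in b[1] for z in b[2]])/1e3
        p=((P(c,W(pts,v),M[c])-o+.5)*S-.5)
        for i in range(8):
            for k in (1,2,4):
                if not i&k: cv2.line(a,tuple(int(t) for t in p[i]),tuple(int(t) for t in p[i|k]),(0,255,0),1)
    cv2.imwrite(f'pics/j_{c}_{np.random.randint(999)}.png',a)
# blocks
for nm,g,lx,ly in(('nL',(.43,.291),.06,.04),('nM',(.513,.022),.06,.04),('sq',(.455,-.26),.06,.06)):
    per=[]
    for c in('scene','top'):
        cand=[d['pixels'] for d in O[c,'square' if nm=='sq' else 'narrow_a'] if d['pixels'].sum()>20 and np.hypot(*(G(c,[np.array(np.where(d['pixels'])).mean(1)[::-1]],.03,M[c])[0][:2]-g))<.03]
        per.append((M[c],cand[0]))
    for sel in(per,per[:1],per[1:]):
        x,e=fit(sel,lx,ly,g,np.radians([-40,-20,0,20,40]+([-60,60] if lx!=ly else [])))
        R=W(np.array([[0,0,0]]),v); d=x[:2]-v[:2]; c,s=np.cos(v[2]),np.sin(v[2])
        print(nm,np.round(x[:2],4),round(np.degrees(x[2]),1),'err',round(e,3),'jig',np.round([c*d[0]+s*d[1],-s*d[0]+c*d[1]],3),round(np.degrees(x[2]-v[2]),1))
E
python3 j.py; ls pics
```

```text
[ 0.70415276 -0.00346819 -0.10428874] -5.975304814390283
[[-0.9, -0.8], [-0.4, -0.3], [0.5, -0.8], [0.1, -0.5], [0.7, -0.1], [0.4, 0.2], [-1.1, 0.0], [0.1, -1.1], [-0.6, -0.6], [-0.1, -0.2], [0.2, -0.4], [0.6, -0.5], [0.7, -1.2]]
nL [0.4303 0.2903] -14.3 err 0.087 jig [-0.303  0.264] -8.3
nL [0.4304 0.2903] -14.3 err 0.057 jig [-0.303  0.264] -8.3
nL [0.4307 0.2906] -15.3 err 0.111 jig [-0.303  0.264] -9.3
nM [0.5123 0.0208] 21.3 err 0.082 jig [-0.193  0.004] 27.3
nM [0.5121 0.0209] 22.7 err 0.047 jig [-0.194  0.004] 28.6
nM [0.513  0.0212] 17.5 err 0.102 jig [-0.193  0.005] 23.5
sq [ 0.454  -0.2629] -12.2 err 0.082 jig [-0.222 -0.284] -6.3
sq [ 0.4529 -0.2633] -15.3 err 0.071 jig [-0.223 -0.285] -9.4
sq [ 0.4549 -0.2629] 79.7 err 0.074 jig [-0.221 -0.284] 85.7
j_scene_429.png
j_top_440.png
s1.png
s2.png
scene0.png
t1.png
t2.png
top0.png
```

```bash
mv pics/j_scene* pics/js.png; mv pics/j_top* pics/jt.png
```

```text
(no output)
```

View pics/js.png

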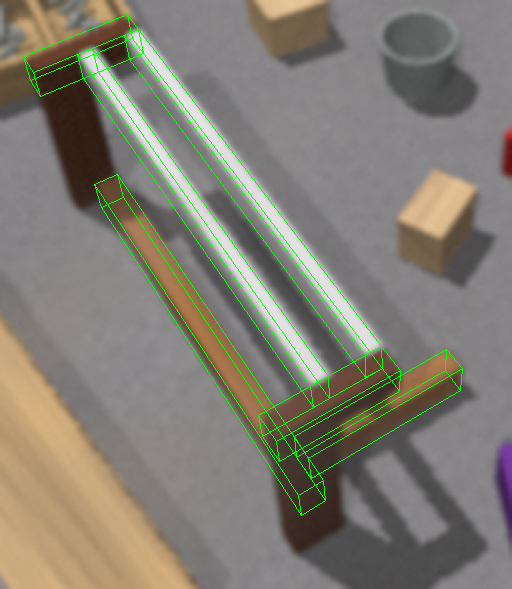

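View pics/jt.png

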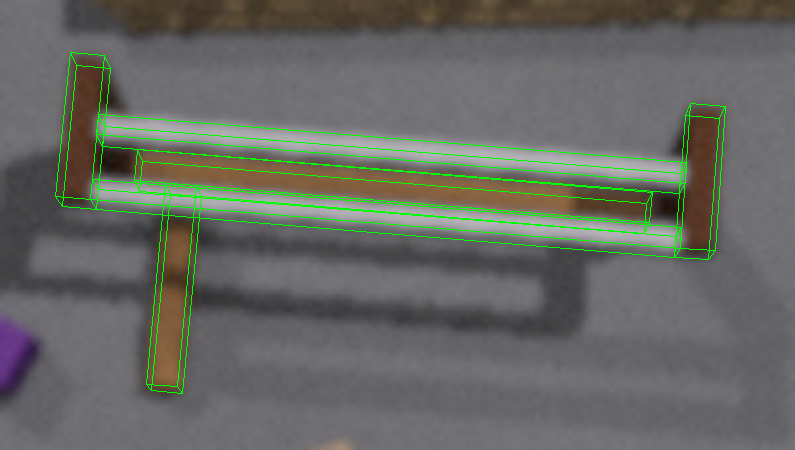

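```bash
cat > g.py <<'E'
import sys
from h import *
from scipy.spatial.transform import Rotation as Ro
v=np.load('jig.npy')
def Rt(yaw,T):
    y,T=np.radians([yaw,T]); c,s=np.cos(y),np.sin(y);C,S=np.cos(T),np.sin(T)
    return np.array([[C*c,s,S*c],[C*s,-c,S*s],[S,0,-C]])
def plan(pos,yaw,T):
    s=r.sense(); R=np.array(s['ee_rot']); p=np.array(s['tcp_pos'])
    d=R.T@(np.array(pos)-p); w=Ro.from_matrix(R.T@Rt(yaw,T)).as_rotvec(degrees=True)
    print('shift',np.round(d/.3,3).tolist(),'turn',np.round(w/180,3).tolist(),'rows>=',round(max(np.linalg.norm(d)/.0417,np.linalg.norm(w)/7.16),1))
def j2w(x,y,z): 
    c,s=np.cos(v[2]),np.sin(v[2]); return [v[0]+c*x-s*y,v[1]+s*x+c*y,z]
def w2j(p):
    c,s=np.cos(v[2]),np.sin(v[2]); d=np.array(p[:2])-v[:2]; return np.array([c*d[0]+s*d[1],-s*d[0]+c*d[1],p[2]])
def st():
    s=r.sense(); R=np.array(s['ee_rot'])
    print('t',round(s['time_s'],2),'w',np.round(s['tcp_pos'],4),'jig',np.round(w2j(s['tcp_pos']),4),'yaw',round(np.degrees(np.arctan2(R[1,0],R[0,0])),1),'tilt',round(np.degrees(np.arctan2(R[2,0],-R[2,2])),1),'F',np.round(s['wrist_force'],1),'g',round(s['gripper_width'],3))
# usage: g.py w|j x y z yaw tilt (mm,deg; yaw rel jig in j)
if __name__=='__main__':
    st()
    for a in sys.argv[1:]:
        f,*n=a.split(','); n=[float(t) for t in n]; p=np.array(n[:3])/1e3
        if f=='j': p=j2w(*p); n[3]+=np.degrees(v[2])
        plan(p,n[3],n[4])
E
python3 -c "
from h import *
print(np.round(r.camera_model('wrist')['mount'],3))"
# nM: grasp 10mm behind centre
python3 g.py w,503,17,110,21.5,30
```

```text
[[-0.    -0.965 -0.26   0.07 ]
 [ 1.    -0.001  0.001  0.   ]
 [-0.001 -0.26   0.965 -0.146]
 [ 0.     0.     0.     1.   ]]
t 1.7 w [0.1905 0.5952 0.2396] jig [-0.5732  0.542   0.2396] yaw -17.8 tilt 0.0 F [0.5 0.5 1.4] g 0.997
shift [1.58, 1.518, 0.432] turn [0.057, 0.16, -0.213] rows>= 16.1
```

```bash
python3 -m creep '[[1,0.9,0.87,0.1,0.057,0.16,-0.213],[1,0.9,0.87,0.1,0.057,0.16,-0.213],[1,0.9,0.87,0.1,0.057,0.16,-0.213],[1,0.9,0.87,0.1,0.057,0.16,-0.213],[1,0.9,0.87,0.1,0.057,0.16,-0.213]]'; python3 g.py w,503,17,110,21.5,30
```

```text
time_s: 2.12
tcp_pos: [0.2886, 0.4116, 0.2231]
ee_rot: [[0.91, 0.198, 0.364], [0.17, -0.98, 0.107], [0.377, -0.036, -0.925]]
wrist_force: [2.6, -0.1, 2.4]
gripper_width: 1.0
t 2.12 w [0.2886 0.4116 0.2231] jig [-0.4565  0.3695  0.2231] yaw 10.6 tilt 22.2 F [ 2.6 -0.1  2.4] g 1.0
shift [0.285, 1.443, 0.468] turn [0.014, 0.042, -0.055] rows>= 11.1
```

```bash
python3 -m creep '[[1,0.19,0.96,0.31,0.014,0.042,-0.055],[1,0.19,0.96,0.31,0.014,0.042,-0.055],[1,0.19,0.96,0.31,0.014,0.042,-0.055],[1,0.19,0.96,0.31,0.014,0.042,-0.055],[1,0.19,0.96,0.31,0.014,0.042,-0.055]]'; python3 g.py w,503,17,110,21.5,30
```

```text
time_s: 2.53
tcp_pos: [0.3846, 0.2585, 0.1934]
ee_rot: [[0.809, 0.368, 0.459], [0.32, -0.93, 0.181], [0.493, 0.001, -0.87]]
wrist_force: [2.6, 1.0, 0.9]
gripper_width: 0.999
t 2.53 w [0.3846 0.2585 0.1934] jig [-0.3451  0.2273  0.1934] yaw 21.6 tilt 29.6 F [2.6 1.  0.9] g 0.999
shift [-0.076, 0.893, 0.278] turn [0.0, 0.002, 0.0] rows>= 6.8
```

```bash
python3 -m creep '[[1,-0.076,0.893,0.278,0,0.002,0],[1,-0.076,0.893,0.278,0,0.002,0],[1,-0.076,0.893,0.278,0,0.002,0],[1,-0.076,0.893,0.278,0,0.002,0],[1,-0.076,0.893,0.278,0,0.002,0]]';  python3 g.py w,503,17,110,21.5,30
```

```text
time_s: 2.95
tcp_pos: [0.4226, 0.0934, 0.1856]
ee_rot: [[0.815, 0.358, 0.455], [0.32, -0.934, 0.16], [0.482, 0.015, -0.876]]
wrist_force: [1.0, 0.4, -0.1]
gripper_width: 0.997
t 2.95 w [0.4226 0.0934 0.1856] jig [-0.2901  0.0671  0.1856] yaw 21.4 tilt 28.8 F [ 1.   0.4 -0.1] g 0.997
shift [0.015, 0.33, 0.302] turn [0.006, 0.006, -0.0] rows>= 3.2
```

```bash
cat > wp.py <<'E'
import sys
from h import *
s=r.sense(); im=r.capture('wrist'); m=wristm(s); cv2.imwrite('pics/'+sys.argv[1]+'.png',im)
E
python3 wp.py w1
```

```text
(no output)
```

View pics/w1.png

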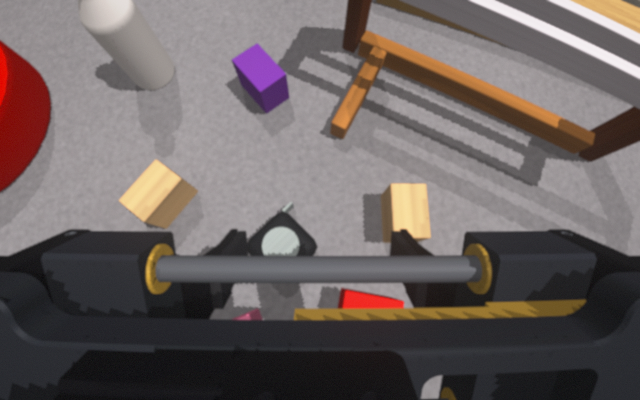

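The wrist view shows nM at about (407,212), lined up with the tool, the stop and fence at about (340–590, 40–150), and nL at (158,192). I'll check the fitted poses against this picture.

```bash
cat > ov.py <<'E'
from h import *; from g import W,j2w,v,st
import sys
E
sed -i 's/^from h import \*; from g import W.*/from h import *; from g import j2w,v,w2j/' ov.py
cat >> ov.py <<'E'
def draw(im,m,blocks):
    S=1
    def wire(pts):
        p=P(None,pts,m)
        for i in range(8):
            for k in(1,2,4):
                if not i&k: cv2.line(im,tuple(int(t) for t in p[i]),tuple(int(t) for t in p[i|k]),(0,255,0),1,cv2.LINE_AA)
    for b in blocks: wire(box(*b))
    for b in [((0,20),(-180,150),(0,30)),((-130,0),(110,130),(0,30))]:
        wire(np.array([j2w(x/1e3,y/1e3,z/1e3) for x in b[0] for y in b[1] for z in b[2]]))
    return im
E
python3 - <<'E'
from ov import *
from h import *
im=cv2.imread('pics/w1.png'); m=wristm(r.sense())
draw(im,m,[(.5123,.0208,np.radians(21.5),.06,.04),(.4303,.2903,np.radians(-14.3),.06,.04)])
cv2.imwrite('pics/w1o.png',im)
E
python3 g.py w,503,17,110,21.5,30
```

```text
t 3.0 w [0.4214 0.0905 0.1848] jig [-0.291   0.064   0.1848] yaw 21.1 tilt 28.7 F [-2.2 -2.7 -1.7] g 1.001
shift [0.025, 0.321, 0.304] turn [0.006, 0.007, -0.002] rows>= 3.2
```

View pics/w1o.png

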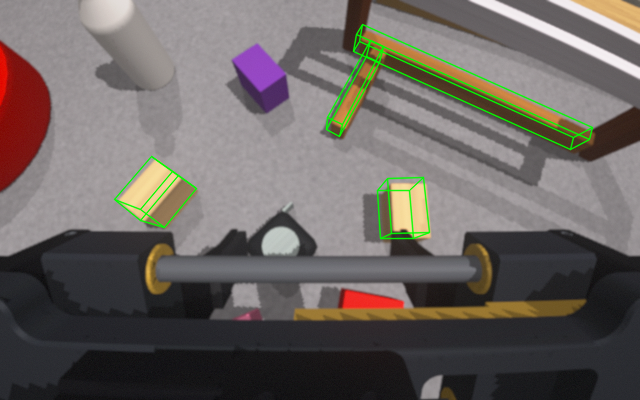

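The overlay agrees apart from a shift of about 5 px, because the arm was still moving. I'll go on to the grasp.

```bash
python3 -m creep '[[1,0.025,0.321,0.304,0.006,0.007,-0.002],[1,0.025,0.321,0.304,0.006,0.007,-0.002],[1,0.025,0.321,0.304,0.006,0.007,-0.002],[1,0.025,0.321,0.304,0.006,0.007,-0.002],[1,0.025,0.321,0.304,0.006,0.007,-0.002]]';  python3 g.py w,503,17,32,21.5,30
```

```text
time_s: 3.42
tcp_pos: [0.4109, 0.0413, 0.1758]
ee_rot: [[0.817, 0.355, 0.455], [0.321, -0.935, 0.153], [0.48, 0.021, -0.877]]
wrist_force: [-0.3, 0.7, 0.4]
gripper_width: 0.999
t 3.42 w [0.4109 0.0413 0.1758] jig [-0.2963  0.014   0.1758] yaw 21.5 tilt 28.7 F [-0.3  0.7  0.4] g 0.999
shift [-0.005, 0.174, 0.548] turn [0.008, 0.007, -0.0] rows>= 4.1
```

```bash
python3 -c "
from h import *
s=r.sense();print(np.round(s['joints'],1),np.round(s['joint_velocities'],1))"; python3 g.py w,503,17,110,21.5,30;python3 -m creep '[[1,0.1,0.1,0.3,0.008,0.007,0],[1,0.1,0.1,0.3,0.008,0.007,0]]'; python3 -c "
from h import *
s=r.sense();print(np.round(s['joints'],1),np.round(s['joint_velocities'],1))"
```

```text
[ 28.6  -7.4 -61.2  31.5  -9.2  52.5] [-2.7 -0.6  0.4 -9.   0.3 11.9]
t 3.42 w [0.4109 0.0413 0.1758] jig [-0.2963  0.014   0.1758] yaw 21.5 tilt 28.7 F [-0.3  0.7  0.4] g 0.999
shift [0.12, 0.18, 0.32] turn [0.008, 0.007, -0.0] rows>= 2.8
time_s: 3.58
tcp_pos: [0.4108, 0.047, 0.1742]
ee_rot: [[0.818, 0.358, 0.45], [0.322, -0.934, 0.157], [0.476, 0.017, -0.879]]
wrist_force: [0.0, 0.2, -0.2]
gripper_width: 1.0
[ 29.3  -7.1 -61.2  31.7  -9.2  51.7] [ 2.2  1.1  0.3  2.7  0.1 -3.8]
```

```bash
cat >> g.py <<'E'
E
sed -i "s/^    s=r.sense(); R=np.array(s\['ee_rot'\])$/    s=r.sense(); R=np.array(s['ee_rot']); open('log.txt','a').write(repr([list(s['joints']),list(s['tcp_pos']),R.tolist()])+'\\\\n')/" g.py
python3 g.py w,503,17,150,21.5,5; tail -1 log.txt
```

```text
t 3.58 w [0.4108 0.047  0.1742] jig [-0.297   0.0197  0.1742] yaw 21.5 tilt 28.4 F [ 0.   0.2 -0.2] g 1.0
shift [0.181, 0.202, 0.193] turn [0.006, -0.13, -0.001] rows>= 3.3
[[np.float64(29.336399415951146), np.float64(-7.103816184205154), np.float64(-61.201435144010816), np.float64(31.66470140579445), np.float64(-9.184213696640375), np.float64(51.745873509550364)], [np.float64(0.41078965077297), np.float64(0.0470273521793574), np.float64(0.17416728400746284)], [[0.8183078124235044, 0.3578784690955326, 0.449772526378053], [0.32219980745106236, -0.9336185228934389, 0.15666441136637077], [0.4759827814166776, 0.016716909645955687, -0.8792957049404552]]]
```

```bash
sed -i 's/^import sys$/import sys; float_=float/; s/list(s\[.joints.\])/np.array(s["joints"]).tolist()/; s/list(s\[.tcp_pos.\])/np.array(s["tcp_pos"]).tolist()/' g.py
python3 -m creep '[[1,0.06,0.07,0.06,0.006,-0.04,0],[1,0.12,0.14,0.12,0.006,-0.08,0],[1,0.18,0.2,0.19,0.006,-0.11,0]]'; python3 g.py
python3 -m creep '[[1,0,0,0,0,0,0]]'; python3 g.py w,503,17,110,21.5,10; tail -1 log.txt
```

```text
time_s: 3.83
tcp_pos: [0.4787, 0.0195, 0.16]
ee_rot: [[0.892, 0.352, 0.282], [0.345, -0.935, 0.077], [0.291, 0.028, -0.956]]
wrist_force: [2.3, -0.4, 1.4]
gripper_width: 1.0
t 3.83 w [0.4787 0.0195 0.16  ] jig [-0.2267 -0.0006  0.16  ] yaw 21.1 tilt 16.9 F [ 2.3 -0.4  1.4] g 1.0
time_s: 3.92
tcp_pos: [0.4905, 0.0239, 0.1584]
ee_rot: [[0.892, 0.354, 0.281], [0.347, -0.935, 0.077], [0.29, 0.029, -0.957]]
wrist_force: [1.6, 0.7, 0.1]
gripper_width: 1.0
t 3.92 w [0.4905 0.0239 0.1584] jig [-0.2154  0.005   0.1584] yaw 21.3 tilt 16.9 F [1.6 0.7 0.1] g 1.0
shift [-0.018, 0.032, 0.164] turn [0.01, -0.038, -0.002] rows>= 1.2
[[23.125042815174407, 6.783836755752982, -37.69373184970444, 4.675532185875446, -28.791242160085254, 84.11280709959136], [0.4904897113783645, 0.023924866041365643, 0.15843666573192167], [[0.8918316712132848, 0.35434730814504783, 0.28120144990962964], [0.3469666295272843, -0.9346782605122358, 0.07739965969109526], [0.29025924311793355, 0.02854005143968063, -0.9565223663085064]]]
```

```bash
cat > kin.py <<'E'
import numpy as np, itertools,os
from scipy.spatial.transform import Rotation as Ro
from scipy.optimize import least_squares
Z=np.array
def fk(q,p,s4=1,s6=1):
    d,a,b,L1,L2,e,Lt,j1o,j6o=p
    R=Ro.from_euler('z',q[0]+j1o,degrees=True); x=R.apply([a,b,d])
    R=R*Ro.from_euler('y',q[1],degrees=True); x=x+R.apply([0,0,L1])
    R=R*Ro.from_euler('y',-q[2],degrees=True); x=x+R.apply([L2,0,e])
    R=R*Ro.from_euler('x',s4*q[3],degrees=True)*Ro.from_euler('y',-q[4],degrees=True); x=x+R.apply([Lt,0,0])
    R=R*Ro.from_euler('x',s6*q[5]+j6o,degrees=True)
    # tool z = arm x ; tool y ~ arm -y ; tool x = arm z
    B=Z([[0,0,1],[0,-1,0],[1,0,0]])
    return x,R.as_matrix()@B
def load():
    D=[([87.06664,22.08988,.38178,-.0311,-68.41168,-14.81699],[.1903403,.59472,.23848],[[.95233,-.30506,-.00061],[-.30506,-.95233,-.00206],[0,.00215,-1]])]
    for l in open('log.txt'):
        try: D.append(eval(l.replace('np.float64','float')))
        except Exception: pass
    return D
def fitk():
    D=load(); best=None
    for s4,s6,o in itertools.product((1,-1),(1,-1),(0,90,180,-90)):
        def f(p):
            out=[]
            for q,x,R in D:
                X,RR=fk(q,p,s4,s6); out+=list((X-x)*10)+list((RR-Z(R)).ravel())
            return Z(out)
        s=least_squares(f,[.3,0,0,.35,.35,0,.25,0,o])
        if best is None or s.cost<best[0]: best=(s.cost,s.x,s4,s6,f(s.x))
    return best
if __name__=='__main__':
    b=fitk(); print(b[0],np.round(b[1],3),b[2:4],np.abs(b[4]).max()); np.save('kin.npy',np.r_[b[1],b[2],b[3]])
E
python3 kin.py
```

```text
0.01852416795827017 [ 0.843  0.241 -0.127  0.115  0.471 -0.292  0.267 -3.292 86.879] (-1, -1) 0.09428831385605824
```

```bash
cat > kin.py <<'E'
import numpy as np, itertools,os
from scipy.spatial.transform import Rotation as Ro
from scipy.optimize import least_squares
Z=np.array
E=lambda a,q:Ro.from_euler(a,q,degrees=True)
def fk(q,p,s4=1,s6=1):
    d,a,b,L1,L2,e,Lt,c,w,f5=p
    R=E('z',q[0]); x=R.apply([a,b,d])
    R=R*E('y',q[1]); x=x+R.apply([0,0,L1])
    R=R*E('y',-q[2]); x=x+R.apply([L2,0,e])
    R=R*E('x',s4*q[3]); x=x+R.apply([0,c,f5]); R=R*E('y',-q[4]); x=x+R.apply([Lt,0,w])
    R=R*E('x',s6*q[5]+90)
    B=Z([[0,0,1],[0,-1,0],[1,0,0]])
    return x,R.as_matrix()@B
def load():
    D=[([87.06664,22.08988,.38178,-.0311,-68.41168,-14.81699],[.1903403,.59472,.23848],[[.95233,-.30506,-.00061],[-.30506,-.95233,-.00206],[0,.00215,-1]])]
    for l in open('log.txt'):
        try: D.append(eval(l.replace('np.float64','float')))
        except Exception: pass
    return D
def fitk():
    D=load(); best=None
    p0=Z([.3,0,-.1,.35,.35,0,.25,0,0,0])
    for s4,s6 in itertools.product((1,-1),(1,-1)):
        def f(p,full=True):
            out=[]
            for q,x,R in D:
                X,RR=fk(q,p,s4,s6); out+=list((X-x)*10)+list((RR-Z(R)).ravel())
            return np.r_[Z(out),(p-p0)*.01]
        s=least_squares(f,p0)
        print(s4,s6,s.cost)
        if best is None or s.cost<best[0]: best=(s.cost,s.x,s4,s6,f(s.x))
    return best
if __name__=='__main__':
    b=fitk(); print(b[0],np.round(b[1],3),b[2:4]); print(np.round(b[4][:-10].reshape(-1,12),3)); np.save('kin.npy',np.r_[b[1],b[2],b[3]])
E
python3 kin.py
```

```text
1 1 12.196294005029362
1 -1 1.1575864699122798
-1 1 10.63915695644532
-1 -1 5.331716718518459e-06
5.331716718518459e-06 [ 0.166  0.001 -0.001  0.563  0.423 -0.003  0.291 -0.159 -0.     0.001] (-1, -1)
[[-0.  0. -0.  0. -0. -0. -0. -0. -0.  0.  0.  0.]
 [-0.  0. -0.  0.  0.  0.  0. -0. -0.  0.  0. -0.]
 [ 0.  0. -0.  0. -0.  0.  0. -0. -0.  0.  0. -0.]
 [-0. -0.  0.  0. -0.  0.  0.  0. -0.  0.  0. -0.]]
```

```bash
cat > ik.py <<'E'
from kin import *
K=np.load('kin.npy')
lo=Z([-179.83,-69.29,-61.27,-181.25,-171.15,-177.46]);hi=Z([179.83,118.12,80.66,117.63,-9.14,177.46])
def ik(pos,R,q0,n=1):
    f=lambda q:np.r_[(fk(q,K[:10],-1,-1)[0]-pos)*10,(fk(q,K[:10],-1,-1)[1]-R).ravel()]
    best=None
    rng=np.random.default_rng(0)
    for i in range(n):
        s0=np.clip(Z(q0)+(rng.normal(size=6)*25 if i else 0),lo+.1,hi-.1)
        s=least_squares(f,s0,bounds=(lo,hi))
        if best is None or s.cost<best.cost-1e-9: best=s
    return best.x,np.linalg.norm(f(best.x))
if __name__=='__main__':
    from g import Rt,j2w,r,v,np
    jy=np.degrees(v[2]); q0=r.sense()['joints']
    T=[('nM',(.503,.017),21.5),('nL',(.4206,.2928),-14.3),('sq',(.444,-.261),-12.2),('sq90',(.457,-.253),77.8),
       ('A',j2w(-.04,.062,0)[:2],jy),('Apre',j2w(-.2,.062,0)[:2],jy),('S',j2w(-.04,.02,0)[:2],jy),('B',j2w(-.04,-.05,0)[:2],jy),('Bpre',j2w(-.2,-.05,0)[:2],jy)]
    for n,p,y in T:
        for z in(.034,.11):
            o=[]
            for t in(0,10,20,25,30):
                q,e=ik([p[0],p[1],z],Rt(y,t),q0,6); o.append((t,round(e,3)))
            print(n,z,o,np.round(q,0))
E
python3 ik.py
```

```text
nM 0.034 [(0, np.float64(0.0)), (10, np.float64(0.0)), (20, np.float64(0.018)), (25, np.float64(0.044)), (30, np.float64(0.032))] [ 11.  20. -33. -45.  -9. 144.]
nM 0.11 [(0, np.float64(0.0)), (10, np.float64(0.0)), (20, np.float64(0.0)), (25, np.float64(0.0)), (30, np.float64(0.019))] [ 18.  11. -40. -15.  -9. 107.]
nL 0.034 [(0, np.float64(0.0)), (10, np.float64(0.0)), (20, np.float64(0.0)), (25, np.float64(0.0)), (30, np.float64(0.0))] [ 43.  23. -59. 109. -26. -75.]
nL 0.11 [(0, np.float64(0.0)), (10, np.float64(0.0)), (20, np.float64(0.0)), (25, np.float64(0.0)), (30, np.float64(0.0))] [ 55.  15. -56.  75. -29. -50.]
sq 0.034 [(0, np.float64(0.0)), (10, np.float64(0.0)), (20, np.float64(0.021)), (25, np.float64(0.052)), (30, np.float64(0.046))] [-21.  21. -32. -44.  -9. 141.]
sq 0.11 [(0, np.float64(0.0)), (10, np.float64(0.0)), (20, np.float64(0.0)), (25, np.float64(0.0)), (30, np.float64(0.029))] [-14.  12. -40. -13.  -9. 105.]
sq90 0.034 [(0, np.float64(0.016)), (10, np.float64(0.234)), (20, np.float64(0.446)), (25, np.float64(0.548)), (30, np.float64(0.647))] [-16.  28. -20.
[... 1086 characters left out ...]
30, np.float64(0.126))] [ 10.  23. -40.  73.  -9.   3.]
B 0.034 [(0, np.float64(0.0)), (10, np.float64(0.0)), (20, np.float64(0.02)), (25, np.float64(0.126)), (30, np.float64(0.218))] [ 10.  30. -25.  -0.  -9.  77.]
B 0.11 [(0, np.float64(0.0)), (10, np.float64(0.0)), (20, np.float64(0.0)), (25, np.float64(0.008)), (30, np.float64(0.122))] [ 10.  23. -34.  32.  -9.  45.]
Bpre 0.034 [(0, np.float64(0.0)), (10, np.float64(0.0)), (20, np.float64(0.165)), (25, np.float64(0.255)), (30, np.float64(0.266))] [ -8.  20. -32. -87.  -9. 177.]
Bpre 0.11 [(0, np.float64(0.0)), (10, np.float64(0.0)), (20, np.float64(0.005)), (25, np.float64(0.123)), (30, np.float64(0.239))] [ 15.  10. -50.  28.  -9.  43.]
```

```bash
cat > ik2.py <<'E'
from ik import *
from g import Rt,j2w,r,v,np
jy=np.degrees(v[2])
def allik(pos,R,n=40):
    rng=np.random.default_rng(1); sols=[]
    f=lambda q:np.r_[(fk(q,K[:10],-1,-1)[0]-pos)*10,(fk(q,K[:10],-1,-1)[1]-R).ravel()]
    for i in range(n):
        s0=[np.degrees(np.arctan2(pos[1],pos[0]))+rng.uniform(-40,40),rng.uniform(-10,50),rng.uniform(-60,20),rng.uniform(-181,117),rng.uniform(-80,-10),rng.uniform(-177,177)]
        s=least_squares(f,s0,bounds=(lo,hi))
        if np.linalg.norm(f(s.x))<2e-3 and not any(np.abs(s.x-t).max()<3 for t in sols): sols.append(s.x)
    return sols
if __name__=='__main__':
    T=[('nM',(.503,.017),21.5),('nL',(.4206,.2928),-14.3),('sq',(.444,-.261),-12.2),
       ('A',j2w(-.04,.062,0)[:2],jy),('Apre',j2w(-.2,.062,0)[:2],jy),('S',j2w(-.04,.02,0)[:2],jy),('B',j2w(-.04,-.05,0)[:2],jy),('Bpre',j2w(-.2,-.05,0)[:2],jy)]
    for n,p,y in T:
        for t in (30,):
            for fl in(0,180):
              R=Rt(y,t)@np.diag([-1,-1,1]) if fl else Rt(y,t)
              print(n,t,fl,[np.round(q).astype(int).tolist() for q in allik([p[0],p[1],.034],R)])
E
python3 ik2.py
```

```text
nM 30 0 []
nM 30 180 []
nL 30 0 [[43, 23, -59, 109, -26, -75]]
nL 30 180 [[43, 23, -59, 109, -26, 105]]
sq 30 0 []
sq 30 180 []
A 30 0 []
A 30 180 []
Apre 30 0 []
Apre 30 180 []
S 30 0 []
S 30 180 []
B 30 0 []
B 30 180 []
Bpre 30 0 []
Bpre 30 180 []
```

```bash
cat > ik3.py <<'E'
from ik2 import *
for n,(x,y) in dict(A=(-.04,.062),B=(-.04,-.05),pushfrontL=(-.08,.09),pushR=(-.035,-.05)).items():
  p=j2w(x,y,.034)
  for t in (20,25,30,35,40):
    row=[]
    for az in (-90,-75,-60,-45,-30,-15,0,15,30,45,60,75,90):
        s=allik(p,Rt(az+jy,t),12); row.append('%+d:%s'%(az,'/'.join(f"{int(q[3])},{int(q[4])}" for q in s) or '-'))
    print(n,t,' '.join(row))
E
time python3 ik3.py
```

```text
A 20 -90:21,-53 -75:27,-45 -60:33,-37 -45:41,-29 -30:51,-21 -15:64,-13 +0:- +15:18,-11 +30:-5,-20 +45:-17,-28 +60:-22,-36 +75:-24,-43 +90:-
A 25 -90:25,-55 -75:33,-47 -60:43,-38 -45:57,-28 -30:79,-19 -15:109,-11 +0:- +15:- +30:-10,-14 +45:-25,-25 +60:-30,-35 +75:-31,-44 +90:-30,-53
A 30 -90:28,-58 -75:38,-49 -60:51,-39 -45:71,-30 -30:98,-22 -15:- +0:- +15:- +30:-20,-10 +45:-35,-24 +60:-39,-35 +75:- +90:-36,-55
A 35 -90:32,-62 -75:43,-51 -60:58,-41 -45:81,-33 -30:110,-26 -15:- +0:- +15:- +30:-36,-9 +45:-47,-24 +60:-47,-36 +75:-45,-48 +90:-41,-58
A 40 -90:34,-65 -75:47,-55 -60:64,-45 -45:89,-37 -30:- -15:- +0:-171,-12 +15:- +30:-57,-11 +45:-59,-26 +60:-56,-38 +75:-51,-50 +90:-46,-61
B 20 -90:25,-47 -75:31,-39 -60:40,-31 -45:50,-23 -30:64,-15 -15:- +0:- +15:1,-16 +30:-14,-24 +45:-21,-32 +60:-24,-40 +75:-25,-47 +90:-24,-54
B 25 -90:30,-49 -75:40,-40 -60:53,-31 -45:73,-22 -30:101,-14 -15:- +0:- +15:- +30:-22,-20 +45:-30,-31 +60:-32,-40 +75:- +90:-29,-57
B 30 -90:35,-51 -75:47,-42 -60:65,-32 -45:90,-24 -30:- -15:- +0:- +15:- +30:-33,-19 +45:-39,-31 +60:-39,-41 +75:-37,-51 +90:-34,-60
B 35 
[... 1007 characters left out ...]
60:39,-32 -45:49,-23 -30:62,-15 -15:- +0:- +15:0,-16 +30:-14,-24 +45:-21,-32 +60:-24,-40 +75:-25,-48 +90:-24,-55
pushR 25 -90:30,-49 -75:39,-40 -60:52,-31 -45:72,-22 -30:100,-14 -15:- +0:- +15:- +30:-22,-21 +45:-29,-31 +60:-32,-40 +75:- +90:-29,-58
pushR 30 -90:34,-52 -75:46,-42 -60:64,-33 -45:89,-24 -30:- -15:- +0:- +15:- +30:-32,-19 +45:-38,-31 +60:-39,-42 +75:-37,-52 +90:-34,-61
pushR 35 -90:38,-55 -75:52,-45 -60:73,-36 -45:101,-29 -30:- -15:- +0:- +15:- +30:-46,-19 +45:-48,-32 +60:-46,-43 +75:-43,-54 +90:-39,-64
pushR 40 -90:42,-58 -75:57,-48 -60:80,-39 -45:108,-34 -30:- -15:- +0:- +15:- +30:-60,-21 +45:-58,-34 +60:-53,-46 +75:-48,-57 +90:-43,-68
real	5m9.950s
user	4m55.901s
sys	0m0.290s
```

```bash
cat > ik4.py <<'E'
from ik2 import *
for x,y in((-.14,.04),(-.075,.09),(-.075,.04),(-.075,-.01)):
  for t in (0,8,12,15,18): print(x,y,t,[np.round(q).astype(int).tolist() for q in allik(j2w(x,y,.03),Rt(jy,t),15)])
E
python3 ik4.py; python3 g.py w,512,21,100,21.5,0 w,512,21,26,21.5,0
```

```text
-0.14 0.04 0 [[21, 30, -21, 0, -39, 63]]
-0.14 0.04 8 [[23, 28, -30, 9, -25, 53]]
-0.14 0.04 12 [[23, 27, -37, 20, -17, 42]]
-0.14 0.04 15 []
-0.14 0.04 18 []
-0.075 0.09 0 [[23, 36, -10, 0, -45, 61]]
-0.075 0.09 8 [[24, 33, -19, 8, -32, 53]]
-0.075 0.09 12 [[25, 32, -24, 15, -24, 46]]
-0.075 0.09 15 [[25, 31, -30, 26, -18, 35]]
-0.075 0.09 18 []
-0.075 0.04 0 [[19, 35, -11, 0, -44, 65]]
-0.075 0.04 8 [[20, 32, -20, 7, -31, 58]]
-0.075 0.04 12 [[21, 31, -25, 14, -23, 51]]
-0.075 0.04 15 [[20, 30, -31, 24, -16, 41]]
-0.075 0.04 18 []
-0.075 -0.01 0 [[14, 35, -12, 0, -43, 70]]
-0.075 -0.01 8 [[16, 32, -21, 6, -30, 64]]
-0.075 -0.01 12 [[16, 31, -26, 12, -23, 58]]
-0.075 -0.01 15 [[16, 30, -31, 20, -16, 49]]
-0.075 -0.01 18 []
t 3.92 w [0.4905 0.0239 0.1584] jig [-0.2154  0.005   0.1584] yaw 21.3 tilt 16.9 F [1.6 0.7 0.1] g 1.0
shift [0.004, 0.029, 0.206] turn [0.01, -0.094, -0.003] rows>= 2.4
shift [-0.068, 0.022, 0.442] turn [0.01, -0.094, -0.003] rows>= 3.2
```

```bash
python3 -m creep '[[1,0.002,0.015,0.1,0.005,-0.045,0],[1,0.004,0.029,0.2,0.01,-0.094,-0.003],[1,0.004,0.029,0.206,0.01,-0.094,-0.003],[1,0.004,0.029,0.206,0.01,-0.094,-0.003]]'; python3 g.py w,512,21,26,21.5,0; python3 wp.py w2
```

```text
time_s: 4.25
tcp_pos: [0.5143, 0.0217, 0.0964]
ee_rot: [[0.93, 0.368, -0.007], [0.368, -0.93, -0.002], [-0.007, -0.0, -1.0]]
wrist_force: [0.5, 0.6, -0.1]
gripper_width: 1.0
t 4.25 w [0.5143 0.0217 0.0964] jig [-0.1914  0.0053  0.0964] yaw 21.6 tilt -0.4 F [ 0.5  0.6 -0.1] g 1.0
shift [-0.006, -0.001, 0.235] turn [-0.0, 0.002, 0.0] rows>= 1.7
```

View pics/w2.png

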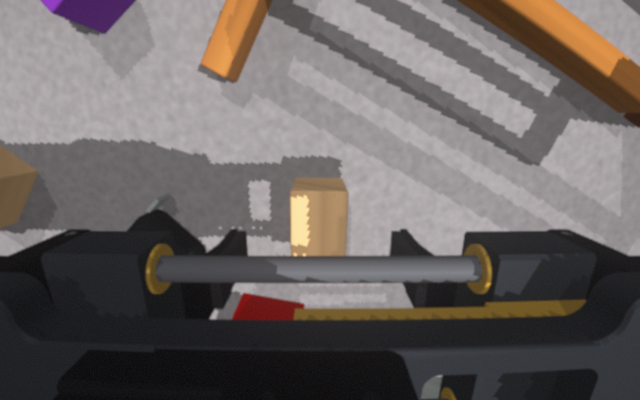

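The block is centred between the fingers at (320,215) and aligned. I'll go down and grip it.

```bash
python3 -m creep '[[1,-0.003,0,0.12,0,0.002,0],[1,-0.006,0,0.235,0,0.002,0],[1,-0.006,0,0.235,0,0.002,0],[0,-0.006,0,0.235,0,0.002,0],[0,-0.006,0,0.235,0,0.002,0]]';python3 -m creep '[[0,0,0,0,0,0,0],[0,0,0,0,0,0,0],[0,0,0,0,0,0,0]]'; python3 g.py j,-185,60,80,0,0
```

```text
time_s: 4.72
tcp_pos: [0.5123, 0.0212, 0.0301]
ee_rot: [[0.929, 0.369, 0.007], [0.369, -0.93, 0.002], [0.008, 0.0, -1.0]]
wrist_force: [0.6, -0.5, 0.6]
gripper_width: 0.92
time_s: 4.97
tcp_pos: [0.5134, 0.0217, 0.0322]
ee_rot: [[0.929, 0.369, 0.012], [0.369, -0.929, 0.004], [0.012, 0.001, -1.0]]
wrist_force: [0.1, -0.1, 1.1]
gripper_width: 0.707
t 4.97 w [0.5134 0.0217 0.0322] jig [-0.1923  0.0051  0.0322] yaw 21.7 tilt 0.7 F [ 0.1 -0.1  1.1] g 0.707
shift [0.108, -0.151, -0.158] turn [-0.001, -0.004, 0.154] rows>= 3.9
```

```bash
python3 -m creep '[[0,0,0,0.015,0,-0.004,0],[0,0,0,0.015,0,-0.004,0],[0,0,0,0.015,0,-0.004,0],[0,0,0,0.015,0,-0.004,0],[0,0,0,0.015,0,-0.004,0]]'; python3 g.py j,-185,60,80,0,0
```

```text
time_s: 5.38
tcp_pos: [0.5136, 0.0217, 0.0277]
ee_rot: [[0.929, 0.369, 0.0], [0.369, -0.929, -0.001], [-0.0, 0.001, -1.0]]
wrist_force: [1.0, 0.6, 2.0]
gripper_width: 0.45
t 5.38 w [0.5136 0.0217 0.0277] jig [-0.1921  0.0052  0.0277] yaw 21.7 tilt -0.0 F [1.  0.6 2. ] g 0.45
shift [0.106, -0.151, -0.174] turn [0.0, -0.0, 0.154] rows>= 3.9
```

```bash
python3 -m creep '[[0,0,0,-0.04,0,0,0.03],[0,0.106,-0.151,-0.04,0,0,0.154],[0,0.106,-0.151,-0.04,0,0,0.154],[0,0.106,-0.151,-0.04,0,0,0.154],[0,0.106,-0.151,-0.04,0,0,0.154]]'; python3 g.py j,-97,60,35,0,0
```

```text
time_s: 5.8
tcp_pos: [0.5264, 0.0764, 0.0393]
ee_rot: [[0.994, -0.107, -0.0], [-0.107, -0.994, -0.001], [-0.0, 0.001, -1.0]]
wrist_force: [-0.1, 0.1, -1.0]
gripper_width: 0.459
t 5.8 w [0.5264 0.0764 0.0393] jig [-0.1851  0.0609  0.0393] yaw -6.2 tilt -0.0 F [-0.1  0.1 -1. ] g 0.459
shift [0.294, 0.002, 0.014] turn [0.0, 0.0, -0.001] rows>= 2.1
```

```bash
python3 -m creep '[[0,0.1,0.002,0,0,0,-0.001],[0,0.2,0.002,0,0,0,-0.001],[0,0.294,0.002,0.015,0,0,-0.001],[0,0.294,0.002,0.035,0,0,-0.001],[0,0.294,0.002,0.04,0,0,-0.001]]'; python3 g.py j,-97,60,27,0,0; python3 wp.py w3
```

```text
time_s: 6.22
tcp_pos: [0.6173, 0.066, 0.0276]
ee_rot: [[0.995, -0.102, 0.005], [-0.102, -0.995, -0.0], [0.005, -0.0, -1.0]]
wrist_force: [4.4, -0.9, 7.9]
gripper_width: 0.456
t 6.22 w [0.6173 0.066  0.0276] jig [-0.0936  0.06    0.0276] yaw -5.9 tilt 0.3 F [ 4.4 -0.9  7.9] g 0.456
shift [-0.011, -0.0, 0.002] turn [-0.0, -0.002, 0.001] rows>= 0.1
```

View pics/w3.png

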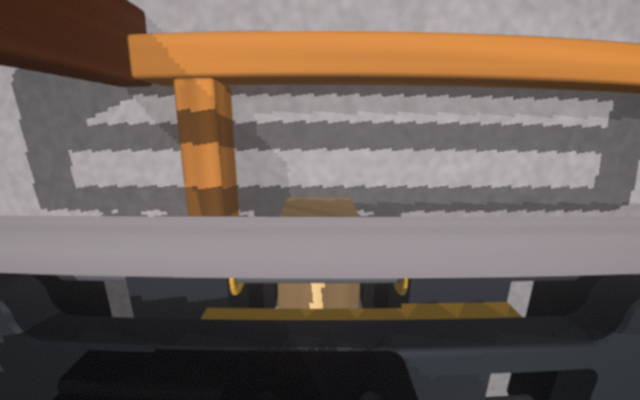

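Block A is held at the bench next to the stop, and the fence is parallel to the tool. I'll release it.

```bash
python3 -m creep '[[0.64,0,0,0,0,0,0],[0.64,0,0,0,0,0,0],[0.64,0,0,0,0,0,0],[0.64,0,0,0,0,0,0],[0.64,0,0,-0.06,0,0,0]]'; python3 -m creep '[[0.64,0,0,-0.12,0,0,0],[0.64,-0.1,0,-0.25,0,0,0],[1,-0.3,0.14,-0.25,0,0,0],[1,-0.44,0.24,-0.25,0,0,0],[1,-0.55,0.34,-0.25,0,0,0]]'; python3 g.py w,454,-263,110,-12.5,0
```

```text
time_s: 6.68
tcp_pos: [0.6126, 0.0652, 0.0422]
ee_rot: [[0.995, -0.103, -0.005], [-0.103, -0.995, -0.003], [-0.005, 0.003, -1.0]]
wrist_force: [0.1, -0.1, -0.5]
gripper_width: 0.63
time_s: 7.1
tcp_pos: [0.477, 0.0065, 0.1177]
ee_rot: [[0.995, -0.102, -0.005], [-0.102, -0.995, -0.002], [-0.004, 0.002, -1.0]]
wrist_force: [-0.8, 0.0, 0.5]
gripper_width: 0.79
t 7.1 w [0.477  0.0065 0.1177] jig [-0.227  -0.0137  0.1177] yaw -5.8 tilt -0.3 F [-0.8  0.   0.5] g 0.79
shift [0.015, 0.901, 0.028] turn [0.001, 0.001, 0.037] rows>= 6.5
```

```bash
python3 -m creep '[[1,0.015,0.14,0,0,0.001,0.037],[1,0.015,0.28,0,0,0.001,0.037],[1,0.015,0.42,0,0,0.001,0.037],[1,0.015,0.56,0,0,0.001,0.037],[1,0.015,0.7,0,0,0.001,0.037]]'; python3 g.py w,454,-263,110,-12.5,0
```

```text
time_s: 7.52
tcp_pos: [0.4592, -0.2021, 0.1185]
ee_rot: [[0.977, -0.215, -0.001], [-0.215, -0.977, -0.002], [-0.001, 0.003, -1.0]]
wrist_force: [1.5, 0.5, 0.1]
gripper_width: 0.994
t 7.52 w [ 0.4592 -0.2021  0.1185] jig [-0.2229 -0.2231  0.1185] yaw -12.4 tilt -0.1 F [1.5 0.5 0.1] g 0.994
shift [0.027, 0.202, 0.029] turn [0.001, 0.0, 0.001] rows>= 1.5
```

```bash
python3 -m creep '[[1,0.02,0.11,0.029,0.001,0,0],[1,0.027,0.202,0.029,0.001,0,0],[1,0.027,0.202,0.029,0.001,0,0]]'; python3 - <<'E'
from ov import *
from h import *
s=r.sense(); im=r.capture('wrist'); m=wristm(s)
draw(im,m,[(.454,-.263,np.radians(-12.4),.06,.06)])
cv2.imwrite('pics/w4.png',im)
E
python3 g.py w,454,-263,27,-12.5,0
```

```text
time_s: 7.77
tcp_pos: [0.4526, -0.2667, 0.1093]
ee_rot: [[0.976, -0.22, -0.002], [-0.22, -0.976, 0.001], [-0.002, -0.0, -1.0]]
wrist_force: [0.4, -0.3, -0.4]
gripper_width: 1.002
t 7.82 w [ 0.4528 -0.265   0.1094] jig [-0.2228 -0.2863  0.1094] yaw -12.6 tilt -0.1 F [ 0.1  0.2 -0.3] g 1.001
shift [0.003, -0.007, 0.275] turn [-0.0, 0.001, -0.001] rows>= 2.0
```

View pics/w4.png

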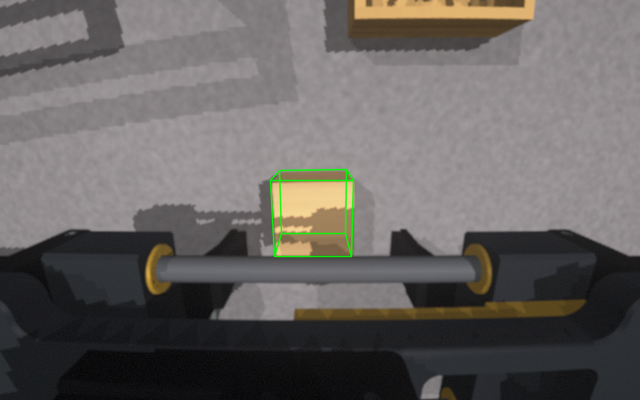

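The wireframe matches the square at (312,215). I'll go down and grip.

```bash
python3 -m creep '[[1,0.003,-0.003,0.13,0,0,0],[1,0.003,-0.007,0.265,0,0,0],[1,0.003,-0.007,0.275,0,0,0],[0,0.003,-0.007,0.275,0,0,0],[0,0.003,-0.007,0.275,0,0,0]]';python3 -m creep '[[0,0,0,0,0,0,0],[0,0,0,0,0,0,0],[0,0,0,0,0,0,0],[0,0,0,0,0,0,0],[0,0,0,0,0,0,0]]'; python3 g.py j,-210,-20,110,0,0
```

```text
time_s: 8.23
tcp_pos: [0.455, -0.2627, 0.0282]
ee_rot: [[0.976, -0.217, -0.001], [-0.217, -0.976, 0.0], [-0.001, -0.0, -1.0]]
wrist_force: [1.0, -0.1, 0.2]
gripper_width: 0.918
time_s: 8.65
tcp_pos: [0.4562, -0.2629, 0.0301]
ee_rot: [[0.976, -0.216, 0.002], [-0.216, -0.976, -0.001], [0.002, 0.0, -1.0]]
wrist_force: [-0.5, 3.1, 7.3]
gripper_width: 0.69
t 8.65 w [ 0.4562 -0.2629  0.0301] jig [-0.2196 -0.2839  0.0301] yaw -12.5 tilt 0.1 F [-0.5  3.1  7.3] g 0.69
shift [-0.067, -0.877, -0.267] turn [0.0, -0.001, -0.036] rows>= 6.6
```

```bash
python3 g.py j,-97,-10,45,0,0
```

```text
t 8.65 w [ 0.4562 -0.2629  0.0301] jig [-0.2196 -0.2839  0.0301] yaw -12.5 tilt 0.1 F [-0.5  3.1  7.3] g 0.69
shift [0.303, -0.953, -0.049] turn [0.0, -0.001, -0.036] rows>= 7.2
```

```bash
python3 -m creep '[[0,0,0,-0.06,0,0,0],[0,0.04,-0.12,-0.06,0,0,-0.01],[0,0.08,-0.25,-0.06,0,0,-0.02],[0,0.125,-0.39,-0.06,0,0,-0.036],[0,0.16,-0.52,-0.06,0,0,-0.036]]'; python3 g.py j,-97,-10,40,0,0
```

```text
time_s: 9.07
tcp_pos: [0.5369, -0.1207, 0.0488]
ee_rot: [[0.995, -0.104, 0.003], [-0.104, -0.995, -0.001], [0.003, 0.0, -1.0]]
wrist_force: [0.6, -1.1, -0.6]
gripper_width: 0.686
t 9.07 w [ 0.5369 -0.1207  0.0488] jig [-0.1541 -0.134   0.0488] yaw -6.0 tilt 0.2 F [ 0.6 -1.1 -0.6] g 0.686
shift [0.19, -0.413, 0.03] turn [0.0, -0.001, -0.0] rows>= 3.3
```

```bash
python3 -m creep '[[0,0.06,-0.13,0.02,0,0,0],[0,0.12,-0.26,0.03,0,0,0],[0,0.18,-0.38,0.03,0,0,0],[0,0.18,-0.413,0.03,0,0,0],[0,0.18,-0.413,0.06,0,0,0]]'; python3 g.py j,-97,-10,28,0,0
```

```text
time_s: 9.48
tcp_pos: [0.6065, 0.0005, 0.0325]
ee_rot: [[0.995, -0.099, 0.009], [-0.099, -0.995, 0.001], [0.009, -0.001, -1.0]]
wrist_force: [0.7, -0.7, -1.4]
gripper_width: 0.692
t 9.48 w [6.065e-01 5.000e-04 3.250e-02] jig [-0.0975 -0.0062  0.0325] yaw -5.7 tilt 0.5 F [ 0.7 -0.7 -1.4] g 0.692
shift [0.001, 0.013, 0.015] turn [-0.0, -0.003, 0.002] rows>= 0.1
```

```bash
python3 -m creep '[[0,0.001,0.013,0.006,0,-0.003,0.002],[0,0.001,0.013,0.012,0,-0.003,0.002],[0.82,0.001,0.013,0.012,0,-0.003,0.002],[0.82,0.001,0.013,0.012,0,-0.003,0.002],[0.82,0.001,0.013,0.0,0,-0.003,0.002]]'; python3 g.py;  python3 -m creep '[[0.82,0,0,-0.08,0,0,0],[0.82,0,0,-0.2,0,0,0],[0.82,-0.1,0,-0.31,0,0,0],[1,-0.23,-0.06,-0.35,0,0,0],[1,-0.36,-0.1,-0.35,0,0,0]]'; python3 g.py w,430,290,140,-14.5,0
```

```text
time_s: 9.9
tcp_pos: [0.6051, -0.0051, 0.0319]
ee_rot: [[0.994, -0.108, -0.003], [-0.108, -0.994, 0.001], [-0.003, -0.001, -1.0]]
wrist_force: [0.9, 0.6, 0.0]
gripper_width: 0.793
t 9.9 w [ 0.6051 -0.0051  0.0319] jig [-0.0984 -0.0119  0.0319] yaw -6.2 tilt -0.2 F [0.9 0.6 0. ] g 0.793
time_s: 10.32
tcp_pos: [0.5065, 0.0342, 0.1403]
ee_rot: [[0.994, -0.111, 0.004], [-0.111, -0.994, 0.003], [0.004, -0.003, -1.0]]
wrist_force: [-0.5, 1.1, -0.1]
gripper_width: 0.899
t 10.32 w [0.5065 0.0342 0.1403] jig [-0.2005  0.0169  0.1403] yaw -6.4 tilt 0.2 F [-0.5  1.1 -0.1] g 0.899
shift [-0.348, -0.819, 0.002] turn [-0.001, -0.001, 0.045] rows>= 6.4
```

```bash
python3 -m creep '[[1,-0.06,-0.13,0,0,0,0.02],[1,-0.12,-0.26,0,0,0,0.045],[1,-0.17,-0.39,0,0,0,0.045],[1,-0.22,-0.52,0,0,0,0.045],[1,-0.28,-0.65,0.05,0,0,0.045]]'; python3 g.py w,430,290,100,-14.5,0; python3 - <<'E'
from h import *
c=r.capture('top'); cv2.imwrite('pics/t3.png',cv2.resize(c[110:260,200:400],None,fx=4,fy=4,interpolation=cv2.INTER_CUBIC))
E
```

```text
time_s: 10.73
tcp_pos: [0.4473, 0.2341, 0.1302]
ee_rot: [[0.968, -0.25, 0.009], [-0.25, -0.968, 0.007], [0.007, -0.009, -1.0]]
wrist_force: [0.3, 0.4, 0.5]
gripper_width: 0.999
t 10.73 w [0.4473 0.2341 0.1302] jig [-0.2802  0.2096  0.1302] yaw -14.5 tilt 0.4 F [0.3 0.4 0.5] g 0.999
shift [-0.103, -0.165, 0.101] turn [-0.003, -0.002, 0.0] rows>= 1.6
```

View pics/t3.png

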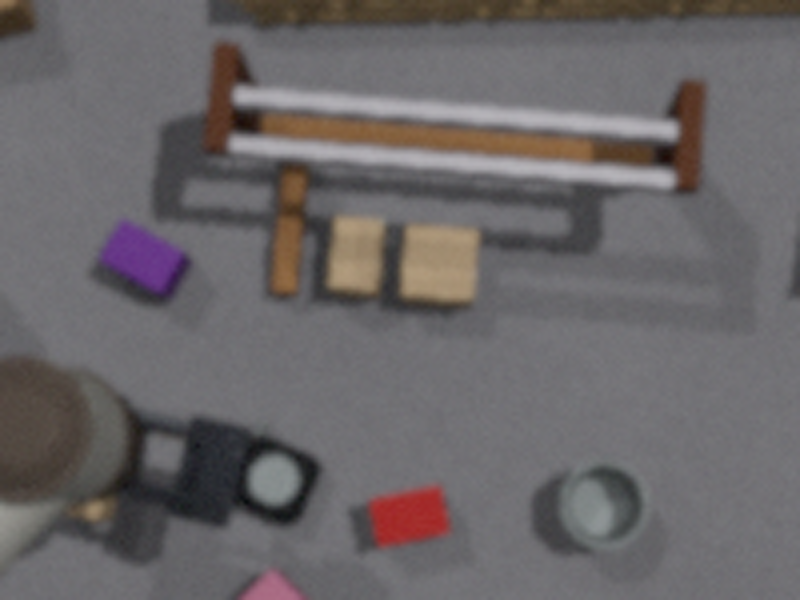

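A is at (355,255) and the square at (440,262), in line and parallel to the fence. Now nL.

```bash
python3 -m creep '[[1,-0.06,-0.1,0.05,-0.003,-0.002,0],[1,-0.103,-0.165,0.101,-0.003,-0.002,0],[1,-0.103,-0.165,0.101,-0.003,-0.002,0]]'; python3 - <<'E'
from ov import *
from h import *
s=r.sense(); im=r.capture('wrist'); m=wristm(s)
draw(im,m,[(.4303,.2903,np.radians(-14.4),.06,.04)])
cv2.imwrite('pics/w5.png',im)
E
python3 g.py w,430,290,27,-14.5,0
```

```text
time_s: 11.03
tcp_pos: [0.4256, 0.2954, 0.094]
ee_rot: [[0.97, -0.243, -0.006], [-0.243, -0.97, -0.005], [-0.004, 0.006, -1.0]]
wrist_force: [0.7, 0.3, 0.2]
gripper_width: 0.996
t 11.08 w [0.4261 0.294  0.095 ] jig [-0.3075  0.2669  0.095 ] yaw -14.1 tilt -0.2 F [-0.2 -0.4 -0.6] g 1.001
shift [0.017, 0.008, 0.227] turn [0.002, 0.001, 0.002] rows>= 1.6
```

View pics/w5.png

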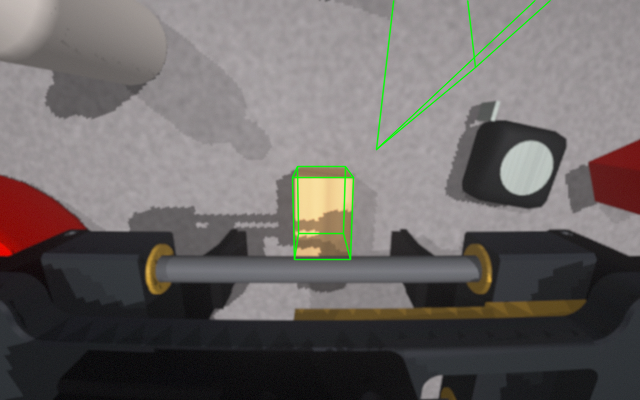

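nL is matched and centred at (322,215). I'll grasp it.

```bash
python3 -m creep '[[1,0.01,0.008,0.11,0.002,0.001,0],[0.9,0.017,0.008,0.22,0.002,0.001,0],[0.6,0.017,0.008,0.227,0.002,0.001,0],[0,0.017,0.008,0.227,0.002,0.001,0],[0,0.017,0.008,0.227,0.002,0.001,0]]';python3 -m creep '[[0,0,0,0,0,0,0],[0,0,0,0,0,0,0],[0,0,0,0,0,0,0],[0,0,0,0,0,0,0],[0,0,0,0,0,0,0]]'; python3 -m creep '[[0,0,0,0,0,0,0],[0,0,0,0,0,0,0]]'; python3 g.py j,-210,-70,130,0,0
```

```text
time_s: 11.5
tcp_pos: [0.4311, 0.2899, 0.0282]
ee_rot: [[0.97, -0.244, 0.001], [-0.244, -0.97, 0.001], [0.0, -0.001, -1.0]]
wrist_force: [0.0, 0.9, 0.5]
gripper_width: 0.784
time_s: 11.92
tcp_pos: [0.4315, 0.2903, 0.0293]
ee_rot: [[0.97, -0.244, 0.002], [-0.244, -0.97, 0.002], [0.001, -0.002, -1.0]]
wrist_force: [-1.3, -0.3, 5.1]
gripper_width: 0.46
time_s: 12.08
tcp_pos: [0.4314, 0.2904, 0.0294]
ee_rot: [[0.97, -0.244, 0.002], [-0.244, -0.97, 0.002], [0.001, -0.003, -1.0]]
wrist_force: [0.8, -0.3, -1.6]
gripper_width: 0.456
t 12.08 w [0.4314 0.2904 0.0294] jig [-0.3018  0.2639  0.0294] yaw -14.1 tilt 0.1 F [ 0.8 -0.3 -1.6] g 0.456
shift [0.461, 1.057, -0.338] turn [-0.001, -0.0, -0.045] rows>= 8.6
```

```bash
python3 -m creep '[[0,0,0,-0.13,0,0,0],[0,0,0,-0.27,0,0,-0.02],[0,0.05,0.12,-0.28,0,0,-0.045],[0,0.1,0.24,-0.28,0,0,-0.045],[0,0.16,0.37,-0.28,0,0,-0.045]]';python3 g.py j,-210,-70,110,0,0
```

```text
time_s: 12.5
tcp_pos: [0.4503, 0.1716, 0.1138]
ee_rot: [[0.995, -0.102, 0.003], [-0.102, -0.995, 0.004], [0.003, -0.004, -1.0]]
wrist_force: [1.1, -0.8, -2.1]
gripper_width: 0.456
t 12.5 w [0.4503 0.1716 0.1138] jig [-0.2707  0.1477  0.1138] yaw -5.9 tilt 0.1 F [ 1.1 -0.8 -2.1] g 0.456
shift [0.201, 0.726, 0.011] turn [-0.001, -0.001, 0.001] rows>= 5.4
```

```bash
python3 -m creep '[[0,0.04,0.13,0,0,0,0],[0,0.08,0.26,0,0,0,0],[0,0.12,0.39,0,0,0,0],[0,0.16,0.52,0,0,0,0],[0,0.2,0.65,0,0,0,0]]';python3 g.py j,-98,-92,45,0,0
```

```text
time_s: 12.92
tcp_pos: [0.4897, -0.0304, 0.1131]
ee_rot: [[0.995, -0.102, 0.003], [-0.102, -0.995, 0.004], [0.002, -0.004, -1.0]]
wrist_force: [1.1, 0.5, -0.9]
gripper_width: 0.46
t 12.92 w [ 0.4897 -0.0304  0.1131] jig [-0.2105 -0.0491  0.1131] yaw -5.8 tilt 0.1 F [ 1.1  0.5 -0.9] g 0.46
shift [0.374, 0.145, 0.227] turn [-0.001, -0.001, 0.001] rows>= 3.3
```

```bash
python3 -m creep '[[0,0.08,0.1,0,0,0,0],[0,0.16,0.145,0.08,0,0,0],[0,0.28,0.145,0.16,0,0,0],[0,0.374,0.145,0.22,0,0,0],[0,0.374,0.145,0.24,0,0,0]]';python3 g.py j,-98,-92,30,0,0
```

```text
time_s: 13.33
tcp_pos: [0.6004, -0.086, 0.037]
ee_rot: [[0.995, -0.103, 0.001], [-0.103, -0.995, 0.003], [0.001, -0.003, -1.0]]
wrist_force: [0.4, 0.3, -1.5]
gripper_width: 0.458
t 13.33 w [ 0.6004 -0.086   0.037 ] jig [-0.0946 -0.0929  0.037 ] yaw -5.9 tilt 0.1 F [ 0.4  0.3 -1.5] g 0.458
shift [-0.011, -0.003, 0.023] turn [-0.001, -0.0, 0.0] rows>= 0.2
```

```bash
python3 -m creep '[[0,-0.011,-0.003,0.015,0,0,0],[0,-0.011,-0.003,0.025,0,0,0],[0.64,-0.011,-0.003,0.025,0,0,0],[0.64,-0.011,-0.003,0.025,0,0,0],[0.64,-0.011,-0.003,0.02,0,0,0]]';python3 -m creep '[[0.64,0,0,-0.08,0,0,0],[0.64,0,0,-0.21,0,0,0],[0.64,0,0,-0.22,0,0,0],[0,0,0.1,-0.22,0,0,0],[0,0,0.22,-0.22,0,0,0]]';python3 g.py j,-98,-152,28,0,0
```

```text
time_s: 13.75
tcp_pos: [0.5964, -0.0843, 0.0313]
ee_rot: [[0.995, -0.103, 0.001], [-0.103, -0.995, 0.003], [0.001, -0.003, -1.0]]
wrist_force: [0.6, -0.2, 0.7]
gripper_width: 0.595
time_s: 14.17
tcp_pos: [0.5904, -0.1487, 0.0994]
ee_rot: [[0.995, -0.098, 0.005], [-0.098, -0.995, 0.003], [0.005, -0.004, -1.0]]
wrist_force: [0.0, -0.1, -0.2]
gripper_width: 0.559
t 14.17 w [ 0.5904 -0.1487  0.0994] jig [-0.098  -0.1563  0.0994] yaw -5.6 tilt 0.3 F [ 0.  -0.1 -0.2] g 0.559
shift [-0.001, -0.013, 0.238] turn [-0.001, -0.002, 0.002] rows>= 1.7
```

```bash
python3 -m creep '[[0,0,0,0.1,0,-0.002,0.002],[0,0,0,0.2,0,-0.002,0.002],[0,0,0,0.24,0,-0.002,0.002],[0,0,0,0.24,0,-0.002,0.002],[0,0,0,0.24,0,-0.002,0.002]]';python3 -m creep '[[0,0,0,0,0,0,0],[0,0,0,0,0,0,0],[0,0,0,0,0,0,0]]';python3 g.py j,-100,-45,26,0,0;python3 - <<'E'
from h import *
c=r.capture('top'); cv2.imwrite('pics/t4.png',cv2.resize(c[110:260,200:400],None,fx=4,fy=4,interpolation=cv2.INTER_CUBIC))
E
```

```text
time_s: 14.58
tcp_pos: [0.5909, -0.1482, 0.0276]
ee_rot: [[0.995, -0.103, -0.002], [-0.103, -0.995, 0.003], [-0.002, -0.003, -1.0]]
wrist_force: [-0.2, -0.0, -0.1]
gripper_width: 0.194
time_s: 14.83
tcp_pos: [0.592, -0.1479, 0.0293]
ee_rot: [[0.995, -0.102, 0.001], [-0.102, -0.995, 0.003], [0.001, -0.003, -1.0]]
wrist_force: [0.0, -0.1, 0.8]
gripper_width: 0.027
t 14.83 w [ 0.592  -0.1479  0.0293] jig [-0.0965 -0.1553  0.0293] yaw -5.9 tilt 0.1 F [ 0.  -0.1  0.8] g 0.027
shift [-0.011, -0.368, 0.012] turn [-0.001, -0.0, 0.001] rows>= 2.6
```

View pics/t4.png

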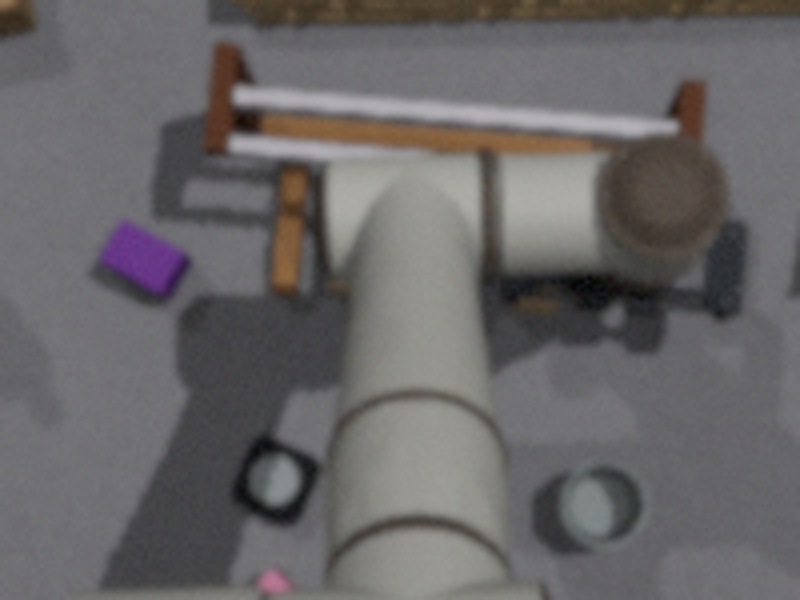

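```bash
python3 -m creep '[[0,-0.005,-0.05,0.005,0,0,0],[0,-0.005,-0.1,0.005,0,0,0],[0,-0.005,-0.15,0.005,0,0,0],[0,-0.005,-0.2,0.005,0,0,0],[0,-0.005,-0.25,0.005,0,0,0]]';python3 g.py j,-98,-45,27,0,0
```

```text
time_s: 15.3
tcp_pos: [0.5983, -0.0727, 0.0286]
ee_rot: [[0.995, -0.102, 0.002], [-0.102, -0.995, 0.003], [0.002, -0.003, -1.0]]
wrist_force: [-0.3, -1.8, -0.7]
gripper_width: 0.007
t 15.3 w [ 0.5983 -0.0727  0.0286] jig [-0.0981 -0.0799  0.0286] yaw -5.9 tilt 0.1 F [-0.3 -1.8 -0.7] g 0.007
shift [0.001, -0.116, 0.006] turn [-0.001, -0.001, 0.001] rows>= 0.8
```

```bash
python3 -m creep '[[0,0,-0.03,0,0,0,0],[0,0,-0.06,0,0,0,0],[0,0,-0.09,0,0,0,0],[0,0,-0.1,0,0,0,0],[0,0,-0.11,0,0,0,0]]';python3 g.py j,-98,-45,27,0,0
```

```text
time_s: 15.72
tcp_pos: [0.6017, -0.0398, 0.029]
ee_rot: [[0.995, -0.102, 0.002], [-0.102, -0.995, 0.003], [0.002, -0.003, -1.0]]
wrist_force: [-0.4, -2.9, 0.7]
gripper_width: 0.005
t 15.72 w [ 0.6017 -0.0398  0.029 ] jig [-0.0981 -0.0468  0.029 ] yaw -5.9 tilt 0.1 F [-0.4 -2.9  0.7] g 0.005
shift [0.0, -0.006, 0.007] turn [-0.001, -0.001, 0.001] rows>= 0.1
```

```bash
python3 -m creep '[[0,0,-0.01,0,0,0,0],[0,0,-0.015,0,0,0,0],[0,0,-0.02,0,0,0,0]]'; python3 -m creep '[[0,0,-0.01,0,0,0,0],[0,0,-0.015,0,0,0,0],[0,0,-0.02,0,0,0,0]]';python3 g.py
```

```text
time_s: 15.97
tcp_pos: [0.6019, -0.036, 0.0291]
ee_rot: [[0.995, -0.102, 0.0], [-0.102, -0.995, 0.0], [0.0, -0.0, -1.0]]
wrist_force: [0.7, -14.8, 1.4]
gripper_width: 0.01
time_s: 16.22
tcp_pos: [0.6014, -0.0356, 0.0297]
ee_rot: [[0.995, -0.103, -0.004], [-0.103, -0.995, -0.006], [-0.003, 0.006, -1.0]]
wrist_force: [-0.2, -27.7, 4.2]
gripper_width: 0.004
t 16.22 w [ 0.6014 -0.0356  0.0297] jig [-0.0988 -0.0427  0.0297] yaw -5.9 tilt -0.2 F [ -0.2 -27.7   4.2] g 0.004
```

The row is tight against the stop, with a 28 N reaction. I'll back off and look.

```bash
python3 -m creep '[[0,0,0.04,0,0,0,0],[0,0,0.1,-0.05,0,0,0],[0.4,-0.13,0.1,-0.15,0,0,0],[0.7,-0.26,0.1,-0.2,0,0,0],[1,-0.4,0.1,-0.2,0,0,0]]'; python3 g.py j,-185,40,100,0,12; python3 wp.py w6
```

```text
time_s: 16.63
tcp_pos: [0.4882, -0.0535, 0.0921]
ee_rot: [[0.995, -0.104, 0.003], [-0.104, -0.995, -0.005], [0.004, 0.005, -1.0]]
wrist_force: [0.1, 0.9, 0.6]
gripper_width: 0.157
t 16.63 w [ 0.4882 -0.0535  0.0921] jig [-0.2096 -0.0722  0.0921] yaw -6.0 tilt 0.2 F [0.1 0.9 0.6] g 0.157
shift [0.082, -0.374, -0.028] turn [0.001, 0.065, 0.0] rows>= 2.8
```

View pics/w6.png

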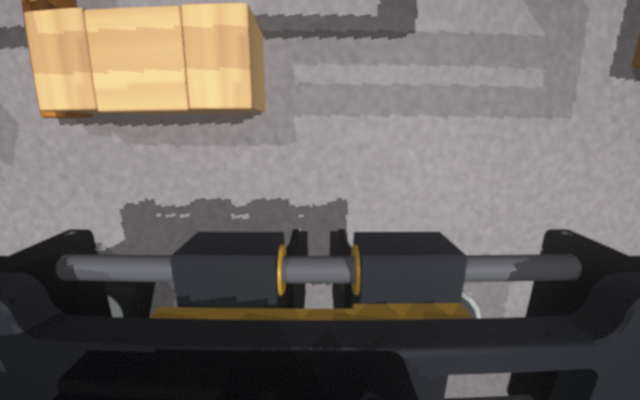

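The three blocks make a straight, gap-free row at pixels 30–265 × 5–115. Next I set up a wide-open, leaning push on A and B together.

```bash
python3 -m creep '[[1,0.02,-0.12,-0.01,0,0.03,0],[1,0.06,-0.25,-0.02,0,0.06,0],[1,0.09,-0.374,-0.02,0,0.06,0],[1,0.09,-0.374,-0.02,0,0.06,0],[1,0.09,-0.374,-0.02,0,0.06,0]]'; python3 -m creep '[[1,0,0,0.05,0,0,0],[1,0,0,0.1,0,0,0],[1,0,0,0.15,0,0,0],[1,0,0,0.15,0,0,0]]'; python3 g.py j,-155,39,27,0,11
```

```text
time_s: 17.1
tcp_pos: [0.5137, 0.0563, 0.0944]
ee_rot: [[0.979, -0.104, 0.174], [-0.101, -0.995, -0.024], [0.176, 0.006, -0.984]]
wrist_force: [-1.5, -0.1, -0.1]
gripper_width: 0.575
time_s: 17.43
tcp_pos: [0.5199, 0.0534, 0.0474]
ee_rot: [[0.98, -0.106, 0.168], [-0.103, -0.994, -0.027], [0.17, 0.009, -0.985]]
wrist_force: [-0.8, -0.6, 0.9]
gripper_width: 0.881
t 17.43 w [0.5199 0.0534 0.0474] jig [-0.1892  0.0374  0.0474] yaw -6.0 tilt 9.8 F [-0.8 -0.6  0.9] g 0.881
shift [0.101, -0.006, 0.086] turn [0.003, 0.007, -0.0] rows>= 1.0
```

```bash
python3 -m creep '[[1,0.02,-0.006,0.05,0,0.007,0],[1,0.06,-0.006,0.086,0,0.007,0],[1,0.1,-0.006,0.086,0,0.007,0],[1,0.1,-0.006,0.086,0,0.007,0]]'; python3 g.py j,-80,39,27,0,13
```

```text
time_s: 17.77
tcp_pos: [0.5563, 0.0512, 0.0276]
ee_rot: [[0.975, -0.108, 0.192], [-0.104, -0.994, -0.028], [0.194, 0.008, -0.981]]
wrist_force: [1.0, -0.2, 0.6]
gripper_width: 0.997
t 17.77 w [0.5563 0.0512 0.0276] jig [-0.1528  0.0389  0.0276] yaw -6.1 tilt 11.2 F [ 1.  -0.2  0.6] g 0.997
shift [0.238, -0.001, 0.049] turn [0.003, 0.01, -0.001] rows>= 1.7
```

```bash
python3 -m creep '[[1,0.04,0,0.008,0.003,0.002,0],[1,0.08,0,0.016,0.003,0.004,0],[1,0.12,0,0.024,0.003,0.006,0],[1,0.16,0,0.032,0.003,0.008,0],[1,0.2,0,0.04,0.003,0.01,0]]'; python3 g.py j,-75,39,27,0,13
```

```text
time_s: 18.18
tcp_pos: [0.6169, 0.0438, 0.028]
ee_rot: [[0.969, -0.107, 0.223], [-0.105, -0.994, -0.023], [0.224, -0.001, -0.974]]
wrist_force: [-0.2, -0.3, -0.8]
gripper_width: 0.998
t 18.18 w [0.6169 0.0438 0.028 ] jig [-0.0917  0.0379  0.028 ] yaw -6.2 tilt 13.0 F [-0.2 -0.3 -0.8] g 0.998
shift [0.054, -0.004, 0.016] turn [-0.0, 0.0, -0.001] rows>= 0.4
```

```bash
python3 wp.py w7
```

```text
(no output)
```

View pics/w7.png

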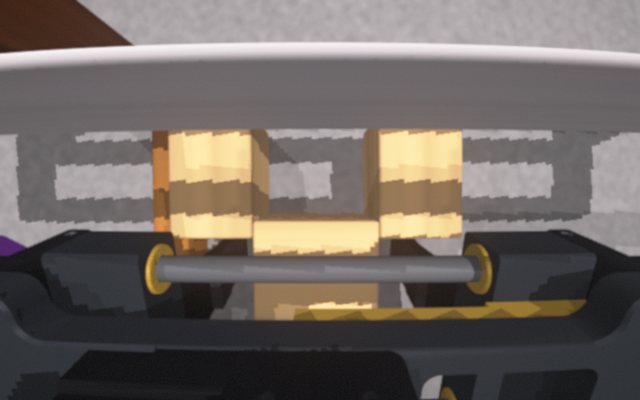

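A and B are advancing evenly and the square stays behind between them, as planned. I'll continue until home.

```bash
python3 -m creep '[[1,0.02,0,0.005,0,0,0],[1,0.035,0,0.008,0,0,0],[1,0.045,0,0.012,0,0,0],[1,0.055,0,0.014,0,0,0]]'; python3 g.py j,-70,39,27,0,13
```

```text
time_s: 18.57
tcp_pos: [0.6341, 0.0418, 0.0278]
ee_rot: [[0.969, -0.108, 0.222], [-0.105, -0.994, -0.024], [0.223, -0.0, -0.975]]
wrist_force: [-14.5, 6.2, 10.1]
gripper_width: 0.996
t 18.57 w [0.6341 0.0418 0.0278] jig [-0.0744  0.0378  0.0278] yaw -6.2 tilt 12.9 F [-14.5   6.2  10.1] g 0.996
shift [0.014, -0.004, 0.006] turn [0.0, 0.001, -0.001] rows>= 0.1
```

```bash
python3 -m creep '[[1,-0.05,0,-0.01,0,0,0],[1,-0.13,0,-0.03,0,0,0],[1,-0.22,0,-0.05,0,0,0],[0.2,-0.27,0,-0.06,0,0,0],[0.2,-0.29,0,-0.06,0,0,0]]'; python3 g.py j,-155,38,27,0,11; python3 wp.py w8
```

```text
time_s: 18.98
tcp_pos: [0.5428, 0.0514, 0.0259]
ee_rot: [[0.97, -0.107, 0.22], [-0.104, -0.994, -0.024], [0.221, 0.0, -0.975]]
wrist_force: [0.2, -0.1, 0.8]
gripper_width: 0.925
t 18.98 w [0.5428 0.0514 0.0259] jig [-0.1662  0.0377  0.0259] yaw -6.1 tilt 12.8 F [ 0.2 -0.1  0.8] g 0.925
shift [0.037, -0.001, 0.005] turn [0.0, -0.01, -0.001] rows>= 0.3
```

View pics/w8.png

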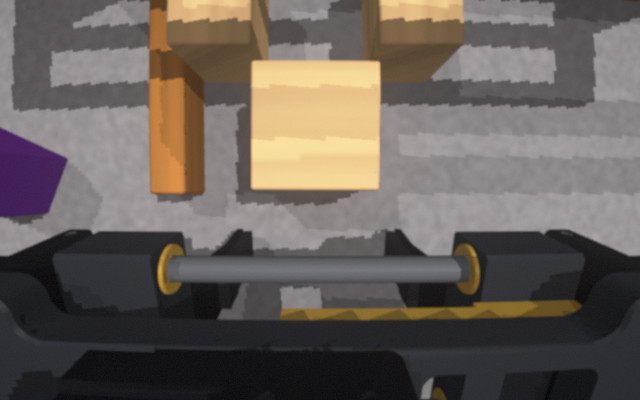

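```bash
python3 -m creep '[[0.2,0,0,0,0,0,0],[0.2,0,0,0,0,0,0],[0.2,0,0,0,0,0,0],[0.2,0,0,0,0,0,0],[0.2,0,0,0,0,0,0]]'; python3 -m creep '[[0.2,0,0,0,0,0,0],[0.2,0,0,0,0,0,0],[0.2,0,0,0,0,0,0],[0.2,0,0,0,0,0,0],[0.2,0,0,0,0,0,0]]'; python3 - <<'E'
from ov import *
from h import *
s=r.sense(); im=r.capture('wrist'); m=wristm(s)
draw(im,m,[(*j2w(x,y,0)[:2],v[2],.06,l) for x,y,l in((-.03,.09,.04),(-.03,-.01,.04),(-.098,.04,.06))])
cv2.imwrite('pics/w9.png',im[:260])
E
python3 g.py
```

```text
time_s: 19.45
tcp_pos: [0.5432, 0.0512, 0.0257]
ee_rot: [[0.97, -0.107, 0.22], [-0.104, -0.994, -0.024], [0.222, 0.0, -0.975]]
wrist_force: [0.5, 0.4, 0.8]
gripper_width: 0.509
time_s: 19.87
tcp_pos: [0.5432, 0.0512, 0.0256]
ee_rot: [[0.97, -0.107, 0.22], [-0.104, -0.994, -0.024], [0.221, 0.0, -0.975]]
wrist_force: [0.5, 0.5, -0.7]
gripper_width: 0.215
t 19.92 w [0.5432 0.0511 0.0257] jig [-0.1658  0.0376  0.0257] yaw -6.1 tilt 12.8 F [ 1.1  1.  -0.1] g 0.213
```

View pics/w9.png

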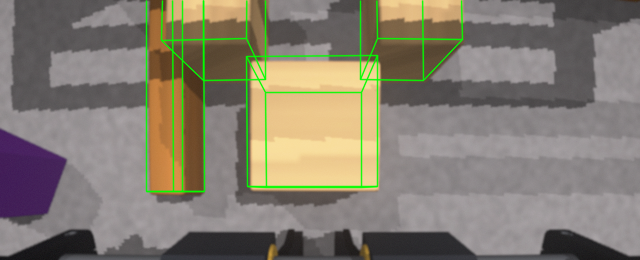

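```bash
python3 - <<'E'
from h import *
im=r.capture('wrist'); cv2.imwrite('pics/w10.png',cv2.resize(im[0:110,140:480],None,fx=2.3,fy=2.3,interpolation=cv2.INTER_CUBIC))
E
```

```text
(no output)
```

View pics/w10.png

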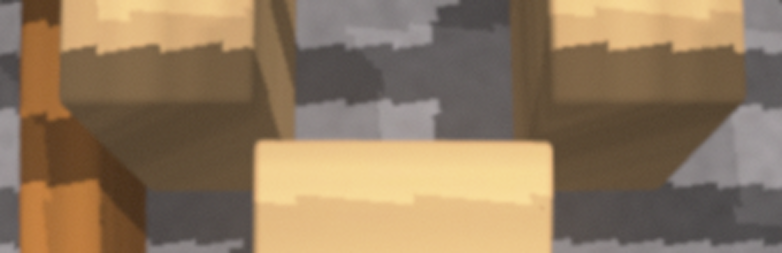

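The gap between A and B (px 254–552) matches the square (254–553), so it is a snug but aligned fit. Pushing the square in gently.

```bash
python3 -m creep '[[0.2,0.03,0.005,0.008,0,-0.003,0],[0.2,0.06,0.005,0.014,0,-0.003,0],[0.2,0.1,0.005,0.022,0,-0.003,0],[0.2,0.13,0.005,0.03,0,-0.003,0],[0.2,0.16,0.005,0.036,0,0,0]]'; python3 g.py j,-100,38,27,0,13; python3 wp.py w11
```

```text
time_s: 20.38
tcp_pos: [0.59, 0.0437, 0.0249]
ee_rot: [[0.97, -0.108, 0.216], [-0.105, -0.994, -0.026], [0.218, 0.003, -0.976]]
wrist_force: [-0.5, -0.5, 0.4]
gripper_width: 0.198
t 20.38 w [0.59   0.0437 0.0249] jig [-0.1184  0.035   0.0249] yaw -6.2 tilt 12.6 F [-0.5 -0.5  0.4] g 0.198
shift [0.061, -0.01, 0.007] turn [0.001, 0.002, -0.001] rows>= 0.5
```

View pics/w11.png

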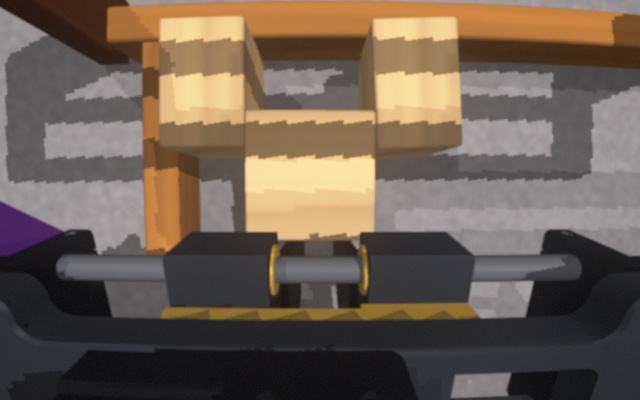

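The square has slid into the gap. I'll continue.

```bash
python3 -m creep '[[0.2,0.025,-0.004,0.004,0,0,0],[0.2,0.05,-0.006,0.008,0,0.002,0],[0.2,0.075,-0.008,0.012,0,0.002,0],[0.2,0.1,-0.01,0.018,0,0.002,0],[0.2,0.125,-0.01,0.024,0,0.002,0]]'; python3 g.py j,-74,39,27,0,13; python3 -m creep '[[0.2,0.015,0,0.004,0,0,0],[0.2,0.025,0,0.006,0,0,0],[0.2,0.032,0,0.008,0,0,0]]'; python3 g.py j,-74,39,27,0,13
```

```text
time_s: 20.85
tcp_pos: [0.6308, 0.0428, 0.0265]
ee_rot: [[0.968, -0.107, 0.225], [-0.104, -0.994, -0.026], [0.226, 0.002, -0.974]]
wrist_force: [-1.8, -0.9, 1.9]
gripper_width: 0.199
t 20.85 w [0.6308 0.0428 0.0265] jig [-0.0778  0.0384  0.0265] yaw -6.1 tilt 13.1 F [-1.8 -0.9  1.9] g 0.199
shift [0.013, -0.002, 0.001] turn [0.001, -0.0, -0.001] rows>= 0.1
time_s: 21.1
tcp_pos: [0.6349, 0.0413, 0.0253]
ee_rot: [[0.971, -0.108, 0.214], [-0.104, -0.994, -0.03], [0.216, 0.007, -0.976]]
wrist_force: [-30.7, 14.2, 22.8]
gripper_width: 0.201
t 21.1 w [0.6349 0.0413 0.0253] jig [-0.0736  0.0373  0.0253] yaw -6.1 tilt 12.5 F [-30.7  14.2  22.8] g 0.201
shift [-0.0, -0.006, -0.006] turn [0.002, 0.003, -0.001] rows>= 0.1
```

The square is home, with a 31 N reaction. I'll retreat and look.

```bash
python3 -m creep '[[0.2,-0.05,0,-0.01,0,0,0],[0.2,-0.12,0,-0.05,0,0,0],[0.2,-0.15,0,-0.1,0,0,0],[0.2,-0.15,0,-0.1,0,0,0]]'; python3 g.py; python3 - <<'E'
from ov import *
from h import *
s=r.sense(); im=r.capture('wrist'); m=wristm(s)
cv2.imwrite('pics/w12.png',cv2.resize(im[0:230,110:500],None,fx=2,fy=2,interpolation=cv2.INTER_CUBIC))
c=r.capture('scene'); cv2.imwrite('pics/s12.png',cv2.resize(c[150:340,180:345],None,fx=3.1,fy=3.1,interpolation=cv2.INTER_CUBIC))
E
```

```text
time_s: 21.43
tcp_pos: [0.5845, 0.0476, 0.0469]
ee_rot: [[0.97, -0.107, 0.217], [-0.103, -0.994, -0.028], [0.219, 0.005, -0.976]]
wrist_force: [-0.2, -0.4, 0.0]
gripper_width: 0.201
t 21.43 w [0.5845 0.0476 0.0469] jig [-0.1244  0.0383  0.0469] yaw -6.1 tilt 12.7 F [-0.2 -0.4  0. ] g 0.201
```

View pics/w12.png

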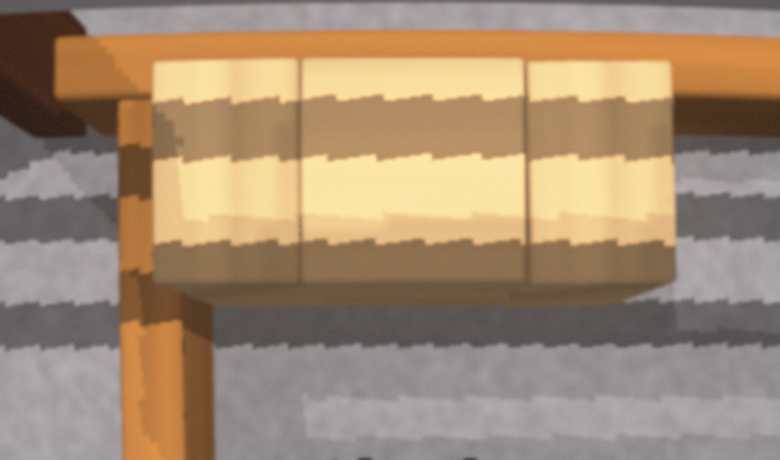

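View pics/s12.png

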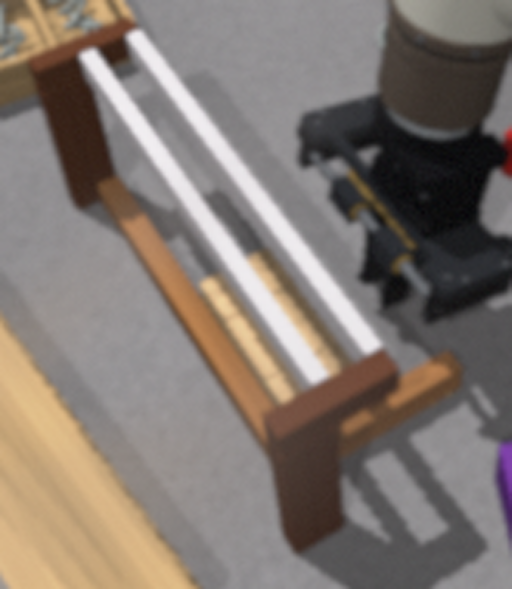

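Wrist view: a straight row with hairline seams at about x=300 and 526 px, A flush with the stop, and front edges level within 1–4 px at roughly 3.7 px/mm. I'll check this numerically and confirm the bystanders before handing in.

```bash
python3 -m creep '[[0.2,-0.1,0,-0.1,0,0,0],[0.2,-0.2,0,-0.2,0,0,0],[0.2,-0.2,0,-0.2,0,0,0],[0.2,-0.2,0,-0.2,0,0,0]]'; python3 - <<'E'
from g import *
m=None
s=r.sense(); im=r.capture('wrist'); m=wristm(s); cv2.imwrite('pics/w13.png',im); print(s['time_s'],np.abs(s['joint_velocities']).max())
import pickle; pickle.dump(m,open('m13.pkl','wb'))
for t,p in (('tub',(.402,-.135)),('tape',(.427,.136)),('glue',(.594,.415)),('nails',(.643,-.392))):
    if t=='tub': r.capture('top')
    for d in r.outline_of('top',t)[:2]:
        ys,xs=np.where(d['pixels']); print(t,round(d['score'],2),np.round(G('top',[[xs.mean(),ys.mean()]],.03)[0][:2],3),'was',p)
E
```

```text
time_s: 21.87
tcp_pos: [0.516, 0.0565, 0.0927]
ee_rot: [[0.969, -0.106, 0.221], [-0.103, -0.994, -0.026], [0.223, 0.003, -0.975]]
wrist_force: [0.2, 1.1, -0.8]
gripper_width: 0.198
21.8667 2.6615372333015004
tub 0.86 [ 0.403 -0.135] was (0.402, -0.135)
glue 0.78 [0.594 0.415] was (0.594, 0.415)
glue 0.43 [0.669 0.039] was (0.594, 0.415)
nails 0.56 [ 0.645 -0.392] was (0.643, -0.392)
```

View pics/w13.png

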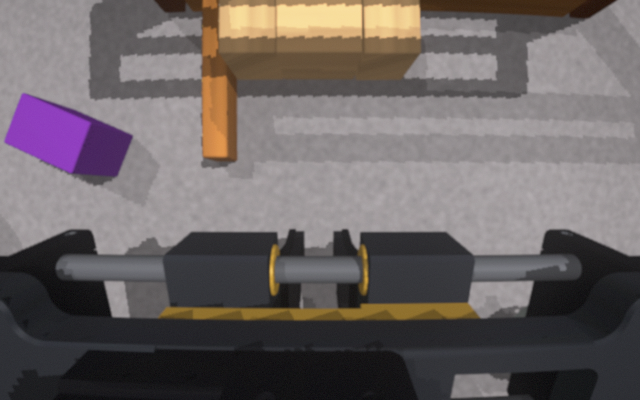

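```bash
python3 - <<'E'
from g import *
import pickle
im=cv2.imread('pics/w13.png'); cv2.imwrite('pics/w13z.png',cv2.resize(im[30:180,190:430],None,fx=3.2,fy=3.2,interpolation=cv2.INTER_CUBIC))
m=pickle.load(open('m13.pkl','rb'))
for uv in ((219,53),(276,53),(364,53),(420,54)): print(uv,np.round(w2j(G(None,[uv],.05,m)[0])*1e3,1))
for uv,z in (((237,80),0),((408,80),0),((202,160),0.03),((237,158),0.0)): print(uv,np.round(w2j(G(None,[uv],z,m)[0])*1e3,1))
E
```

```text
(219, 53) [-62. 108.  50.]
(276, 53) [-62.5  68.4  50. ]
(364, 53) [-62.5   7.7  50. ]
(420, 54) [-62.7 -31.3  50. ]
(237, 80) [-61.8 109.2   0. ]
(408, 80) [-61.8 -38.6   0. ]
(202, 160) [-133.8  128.3   30. ]
(237, 158) [-129.   109.6    0. ]
```

View pics/w13z.png

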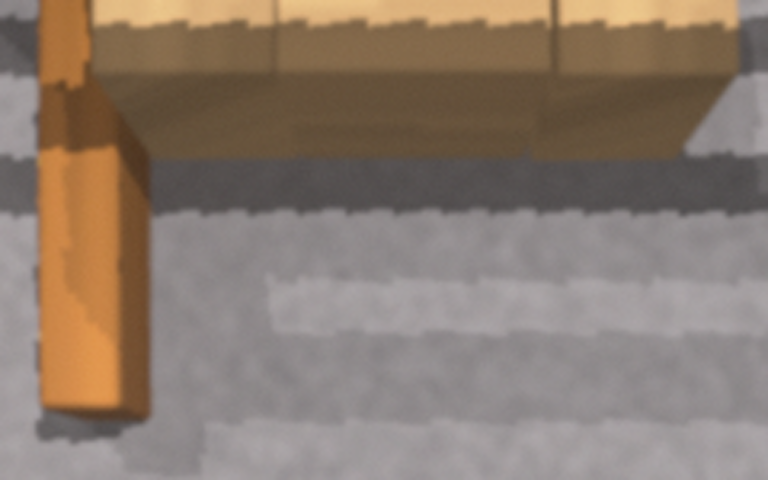

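```bash
python3 - <<'E'
from g import *
c=r.capture('scene')
for d in r.outline_of('scene','tape')[:2]:
    ys,xs=np.where(d['pixels']); print('tape',round(d['score'],2),np.round(G('scene',[[xs.mean(),ys.mean()]],.03)[0][:2],3),len(xs),'was .440 .144')
r.finish_job(); print(r.sense()['time_s'])
E
```

```text
tape 0.92 [0.439 0.143] 692 was .440 .144
the job is handed in; nothing more can be done
the job is handed in; nothing more can be done
```

The three blocks are in the jig as one row, square in the middle, and the job was handed in at about 22 s of the 72 s. The hand-in gave no verdict, so success rests on my own last checks.

**What I did:** I picked each block with a vertical grasp and set all three in front of the rails. Pushing the right block left closed the row against the end stop, with a 28 N reaction. The tool then leaned back about 13° and pushed the two narrow blocks home together, then the square between them, with 14–31 N reactions at the fence. A full 30° lean straight towards the open front was out of the arm's reach. An early approach with that lean ran into joint limits, so I changed the plan.

**Last checks (wrist camera):**

| Check | Measured | Tight row |
|---|---|---|
| Block edges along the fence (mm, jig y) | 108, 68, 8, -31 | 110, 70, 10, -30 |
| Front faces (mm, jig x) | about -62 to -63 | -60 |

- **Fit:** the row is straight, with hairline seams and no visible gap at the stop. The 1–3 mm differences are about the size of the calibration error, and the stop's known corners read off by a similar amount.
- **Bystanders:** the tub, glue, nail tray and tape measure were all found within about 2 mm of where they started. The top camera missed the tape, so I confirmed it in the scene camera.
- **Not confirmed:** the contact line at the fence is hidden under the block tops. "Fully home" rests on the push reactions and on the front faces being level. I did not re-push the two narrow blocks after the square went in.

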